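Load the sauce-bottle warmer and set its timer

ROBOT

A 7-joint arm with a two-finger parallel gripper is mounted at the origin on the work surface. World frame = base frame: x ahead of the robot, y to its left, z up, the work surface at z = 0. Lengths are in m, angles in rad, forces in N, time in s.
With the tool pointing down it reaches from about 0.35 to 0.9 m from the base axis. Payload 8.1 kg.
Tool frame: the origin (TCP) lies on the centre line of the jaws, within the pads' length; the fingertips stand 14 mm ahead of it and the grasp point (between the pads) lies 5 mm behind it (arm.tip_reach is the distance from the TCP to the fingertips, in m); z points along the fingers, y is the direction in which the jaws open and shut (so a half turn about z gives the same grasp; the last joint's range is limited). The gripper opens to 92 mm and grips with 3 to 60 N. Pads are 19 mm wide; open, the fingers measure 130 mm over their backs; the gripper's body (75 mm by 190 mm) begins 47 mm behind the grasp point.
Start: joints at [-1.296, 0.434, 0.025, 1.573, -0.012, 1.134, -0.075], TCP at [0.231, 0.581, 0.241] pointing down, gripper open.
Joint ranges: [-2.62, 2.62], [-0.44, 2.09], [-1.27, 1.32], [0.08, 2.57], [-1.32, 4.46], [0.12, 2], [-2.74, 2.74]. Speed limits (rad/s): [2.22, 2.22, 3.01, 3.01, 3.14, 3.14, 3.14].

INTERFACE

Orientations are given as a rotation vector (axis times angle).
In Python, from cell import sensors, vision, arm, nets gives the robot as it stands.
- The arm moves only by the shell command python3 -m handwheel 'ROWS' [FORCE]. ROWS is JSON, a list of rows, each an object of numbers: "tx", "ty", "tz": the shift along the tool's x, y, z in cm; "wx", "wy", "wz": the turn, a rotation vector about the tool's x, y, z in degrees; "claw": the opening, from 0 (shut) to 1 (fully open). A call has 1 to 12 rows; each row is the pose to reach, as a shift and turn from the pose commanded when the call began, along the tool's axes at that moment; what a row does not reach only later rows make up. A row lasts 1/12 s, in which the tool goes at most 41.7 mm and 7.16 degrees, less where a joint would pass 70% of its speed; a pose out of reach is approached as far as the arm can. A call with a gripper value outside its range is refused whole. The fingers move at their own pace and stop on an object; FORCE is the grip in N (left out, the last holds). Time passes only in rows, so rows that repeat a pose let the fingers close. It gives the time, the measured TCP pose, the force and the opening at its end, in the units of the state.
- sensors.observe(): the state, without advancing time (a new reading comes with each control period).
- vision.get_image(name): name is "side" or "top" or "wrist"; returns (picture, depth): 400x640x3 uint8, blue, green, red; 400x640 float32, m along the optical axis (not along the pixel's ray), 0 where there is no reading.
- vision.camera_model(name): a dict with "K" (3x3 intrinsics, pixels), "xyz" and "attitude" of the camera in the world; the wrist camera has in their place "hand_eye" (4x4, takes a point from camera to tool coordinates, whose origin is the TCP and whose axes are the flange's). Camera axes: x right, y down, z forward; pixel columns grow to the right and rows downward; lengths in m; the calibration is good to about 2 mm. A picture is of the moment at which its call begins: read the wrist's pose just before it. camera_model takes no time and is no camera call.
- arm.sign_off(): hands the job in, once; it reports no verdict.
Trained networks look in the newest picture that a camera, given by its name, has taken for a name from the list of things; names that differ only in an ending like _2 or _b are one class to them, and where a whole thing is asked for, a point or a joint stands for the part that bears it (a point fixed in the world has none). Each returns a list of dicts, best first, with "score" (0 to 1); they miss things now and then, are a little off and sometimes report something else, mostly with a low value. They report only what shows in the picture. A call takes as long as a camera call. They do not tell look-alikes from the thing itself.
- nets.cut_out(label, camera): "region" (400x640 bool, what is visible of it) and "uv" ([column, row] in pixels, amid what is visible of it).
The state is a dict: "clock": time; "joints": joint angles; "dq": joint speeds; "joint_efforts": joint torques, N m; "position": TCP position; "ee_rot": TCP orientation; "force": force on the tool from outside, world axes, zero at the start; "ft_torque": the same for the moment, N m; "width": opening from 0.0 (shut) to 1.0 (fully open).
Only numpy, scipy, OpenCV 4.12 (cv2) and the standard library are available. Lean on these libraries where they do the work, as an engineer would, in place of code of your own. Each camera call takes 0.05 s, during which the arm holds its last target.

TASK

Get the sauce warming for service: lift the bottle warmer's hinged lid until it rests back on its stop, stand every yellow sauce bottle from the counter upright inside the warmer, and close the lid fully. Only then, with the lid shut, turn the warmer's timer dial to position 6, which is six clicks clockwise from its off mark (it may have been left a click or two on already). Leave the pizza box, funnel, shaker and bin of dips where they are.

Things in the scene. Friction and masses are not known exactly. Their poses are not given: they have to be found in the camera images.
- warmer: fixed white metal box, open-topped, 180 (x) by 210 (y) mm outside, walls 5 mm, rim 115 mm up, floor 6 mm thick: the well inside is 170 by 200 mm, room for four bottles two by two. A white control housing 150 (x) by 128 (y) mm, 100 mm high, joins its +y side. Origin at the centre of the box's underside, on the counter; x points from front wall to hinge wall, y to the control housing, z up
- well_floor (a point): centre of the well's floor, 6 mm above the warmer's origin
- lid (a joint): angle of the warmer's lid in rad: 0 shut, 1.75 resting open on its stop. A dark 350 g plate 180 by 210 mm, 8 mm thick, hinged along the top of the +x wall. Nearly free hinge: let go short of about 1.5 rad it falls shut, beyond about 1.6 rad it leans back onto its stop
- lid_handle (a point): middle of the lid's bar handle: a round bright bar 10 mm thick, 100 mm long, parallel to the warmer's y axis, 42 mm off the lid's outer face, 172 mm from the hinge line (lid shut: 82 mm in front of the warmer's centre, 165 mm above the counter). It moves with the lid; opening swings it up and over towards the warmer's +x
- lid_hinge (a point): middle of the lid's hinge line, which runs along the warmer's y axis at the top of its +x wall (90 mm from the warmer's centre, 115 mm up)
- timer_dial (a joint): dial angle in rad, 0 at off (longest, thickest black tick, on the warmer's -x side), growing clockwise seen from above to 4.71. Detents every 30 degrees (0.5236 rad), positions 0 to 9, each with a black tick (3, 6, 9 longer). Position 6 is 3.14 rad, pointer to the warmer's +x. About 0.07 N m takes it over a click; let go, it settles in the nearest detent. Starts at 0, 1 or 2
- dial_grip (a point): on the dial's vertical axis at gripping height, 132 mm above the counter, 175 mm to the +y side of the warmer's centre. Black disc 50 mm across with an upright bar grip 50 mm long, 16 mm wide, from 112 to 145 mm above the counter. A white line on half of the bar's top is the pointer; at joint value 0 the bar lies along the warmer's x, pointer to -x. The point turns with the bar
- bottle1: a yellow plastic squeeze bottle standing upright on the counter, 220 g nominal: round body 62 mm in diameter and 56 mm high, then a straight round neck 26 mm in diameter up to its top at 100 mm. Origin at the centre of its underside, z up the bottle. All bottles are alike; two to four of the four are there in a given run
- bottle2: a yellow plastic squeeze bottle standing upright on the counter, 220 g nominal: round body 62 mm in diameter and 56 mm high, then a straight round neck 26 mm in diameter up to its top at 100 mm. Origin at the centre of its underside, z up the bottle. All bottles are alike; two to four of the four are there in a given run
- bottle3: a yellow plastic squeeze bottle standing upright on the counter, 220 g nominal: round body 62 mm in diameter and 56 mm high, then a straight round neck 26 mm in diameter up to its top at 100 mm. Origin at the centre of its underside, z up the bottle. All bottles are alike; two to four of the four are there in a given run
- bottle4: a yellow plastic squeeze bottle standing upright on the counter, 220 g nominal: round body 62 mm in diameter and 56 mm high, then a straight round neck 26 mm in diameter up to its top at 100 mm. Origin at the centre of its underside, z up the bottle. All bottles are alike; two to four of the four are there in a given run
- pizza_box: closed cardboard pizza box 220 by 220 by 45 mm, not to be moved; origin at the centre of its underside
- funnel: orange funnel standing mouth down, 90 mm across and 90 mm high, not to be moved; origin at the centre of its underside
- shaker: dark steel shaker, 68 mm in diameter and 100 mm high, not to be moved; origin at the centre of its underside
- dip_bin: blue open bin of dip pots, 150 by 110 by 75 mm, not to be moved; origin at the centre of its underside
Not all that is in view belongs to the job. Leave any blue look-alike of the bottle2 alone.

How it is judged:
On the way, in this order (a step that is already met when the one before it is completed fails the run):
1. the lid has been lifted until it rests on its stop (value of joint lid above 1.65 rad), for 0.5 s.
2. every bottle stands upright on the warmer's floor, the lid still open (x of bottle1 in the frame of warmer between -0.085 and 0.085 m and y of bottle1 in the frame of warmer between -0.1 and 0.1 m and z of bottle1 in the frame of warmer between 0 and 0.014 m and angle between each of bottle1, bottle2, bottle3, bottle4's own z axis and vertical below 0.15 rad and x of bottle2 in the frame of warmer between -0.085 and 0.085 m and y of bottle2 in the frame of warmer between -0.1 and 0.1 m and z of bottle2 in the frame of warmer between 0 and 0.014 m and x of bottle3 in the frame of warmer between -0.085 and 0.085 m and y of bottle3 in the frame of warmer between -0.1 and 0.1 m and z of bottle3 in the frame of warmer between 0 and 0.014 m and x of bottle4 in the frame of warmer between -0.085 and 0.085 m and y of bottle4 in the frame of warmer between -0.1 and 0.1 m and z of bottle4 in the frame of warmer between 0 and 0.014 m and value of joint lid above 1.5 rad), for 0.3 s.
3. the lid is fully shut over the bottles (x of bottle1 in the frame of warmer between -0.085 and 0.085 m and y of bottle1 in the frame of warmer between -0.1 and 0.1 m and z of bottle1 in the frame of warmer between 0 and 0.014 m and angle between each of bottle1, bottle2, bottle3, bottle4's own z axis and vertical below 0.15 rad and x of bottle2 in the frame of warmer between -0.085 and 0.085 m and y of bottle2 in the frame of warmer between -0.1 and 0.1 m and z of bottle2 in the frame of warmer between 0 and 0.014 m and x of bottle3 in the frame of warmer between -0.085 and 0.085 m and y of bottle3 in the frame of warmer between -0.1 and 0.1 m and z of bottle3 in the frame of warmer between 0 and 0.014 m and x of bottle4 in the frame of warmer between -0.085 and 0.085 m and y of bottle4 in the frame of warmer between -0.1 and 0.1 m and z of bottle4 in the frame of warmer between 0 and 0.014 m and value of joint lid below 0.04 rad), for 0.3 s.
4. the timer dial stands at position 6, the lid shut (value of joint timer_dial between 3.0016 and 3.2816 rad and value of joint lid below 0.04 rad), for 0.3 s.
At the end, for the whole second after the job is handed in: Every bottle present stands upright (within 0.15 rad) and at rest on the floor of the warmer's well, the lid is shut (below 0.04 rad), and the timer dial rests at position 6 (3.14 rad, within 0.14 rad) (all of step 4 and x of bottle1 in the frame of warmer between -0.085 and 0.085 m and y of bottle1 in the frame of warmer between -0.1 and 0.1 m and z of bottle1 in the frame of warmer between 0 and 0.014 m and angle between each of bottle1, bottle2, bottle3, bottle4's own z axis and vertical below 0.15 rad and x of bottle2 in the frame of warmer between -0.085 and 0.085 m and y of bottle2 in the frame of warmer between -0.1 and 0.1 m and z of bottle2 in the frame of warmer between 0 and 0.014 m and x of bottle3 in the frame of warmer between -0.085 and 0.085 m and y of bottle3 in the frame of warmer between -0.1 and 0.1 m and z of bottle3 in the frame of warmer between 0 and 0.014 m and x of bottle4 in the frame of warmer between -0.085 and 0.085 m and y of bottle4 in the frame of warmer between -0.1 and 0.1 m and z of bottle4 in the frame of warmer between 0 and 0.014 m and linear speed of each of bottle1, bottle2, bottle3, bottle4 below 0.02 m/s and velocity of joint timer_dial between -0.05 and 0.05 rad/s); the robot touches nothing.
It fails at once if the pizza box is pushed more than 30 mm from its place (distance of pizza_box from where it was at the start of the episode above 0.03 m).
It fails at once if the funnel is pushed more than 30 mm from its place (distance of funnel from where it was at the start of the episode above 0.03 m).
It fails at once if the shaker is pushed more than 30 mm from its place (distance of shaker from where it was at the start of the episode above 0.03 m).
It fails at once if the bin of dips is pushed more than 30 mm from its place (distance of dip_bin from where it was at the start of the episode above 0.03 m).
Of bottle1, bottle2, bottle3, bottle4 only 2 to 4 are there at a start; the rules pass over those that are not, and their reading is None.
At some moment in a run one of bottle1, bottle2, bottle3, bottle4 may be knocked a few centimetres aside while the robot is not near it.
It also fails if it takes over 210 s, if anything falls off the work surface, if the arm or the gripper's body presses on something with over 40 N, if the wrist force passes 120 N, or if a joint passes its speed limit or range.

## Working session

There is one attempt and no reset: what is moved stays moved. The work goes in short steps, Python scripts to look and compute and a shell command to move; the robot and the scene stay as the last step left them, time stands still between calls to the robot, and variables do not carry over. Pictures are saved under pics/ and viewed, and the job is handed in when it is done.

```bash
ls; mkdir -p pics
python3 - <<'E'
from cell import sensors, vision, arm, nets
import cv2, numpy as np
s=sensors.observe(); print(s)
for n in ["side","top","wrist"]:
    im,d=vision.get_image(n); cv2.imwrite(f"pics/{n}0.png",im); np.save(f"/tmp/{n}_d.npy",d); np.save(f"/tmp/{n}_i.npy",im)
    print(n,vision.camera_model(n))
print(arm.tip_reach)
E
```

```text
pics
{'clock': 0.0, 'joints': array([-1.29559938,  0.43524371,  0.02495547,  1.57410548, -0.0115942 ,
        1.13401879, -0.07507591]), 'dq': array([ 3.50802816e-04,  1.14971243e-03, -8.79468557e-04,  9.99493870e-04,
       -5.88419809e-04,  9.69213995e-04,  1.04311589e-05]), 'joint_efforts': array([-9.30748683e-04, -6.67861819e+01,  9.84530188e-01, -3.14470589e+01,
       -6.06875634e-02,  4.30289924e-02,  1.44686737e-04]), 'position': array([0.2304051 , 0.58043861, 0.23992865]), 'ee_rot': array([-5.89930876e-01, -3.08554083e+00,  2.54839453e-03]), 'force': array([-0.34189762,  0.04942701,  0.45060042]), 'ft_torque': array([-0.02980953,  0.04075212,  0.04215244]), 'width': 0.9999892671243267}
side {'K': array([[508.86038937,   0.        , 319.5210999 ],
       [  0.        , 508.86038937, 199.21848439],
       [  0.        ,   0.        ,   1.        ]]), 'xyz': array([ 0.13840997, -1.26532494,  1.08649557]), 'attitude': array([-2.17763119,  0.35851026, -0.18969438])}
top {'K': array([[435.24904048,   0.        , 318.14762932],
       [  0.        , 435.24904048, 201.98719883],
       [  0.        ,   0.        ,   1.        ]]), 'xyz': array([ 0.34805088, -0.02983568,  1.47440886]), 'attitude': array([-2.09776918,  2.15305934, -0.15298968])}
wrist {'K': array([[305.7129119 ,   0.        , 323.42194761],
       [  0.        , 305.7129119 , 199.28825914],
       [  0.        ,   0.        ,   1.        ]]), 'hand_eye': array([[-2.15581660e-05, -9.65269029e-01, -2.61257920e-01,
         7.04458571e-02],
       [ 9.99999809e-01,  1.40612072e-04, -6.02035875e-04,
        -6.00863485e-04],
       [ 6.17862603e-04, -2.61257883e-01,  9.65268842e-01,
        -1.43478992e-01],
       [ 0.00000000e+00,  0.00000000e+00,  0.00000000e+00,
         1.00000000e+00]])}
0.014
```

View pics/side0.png

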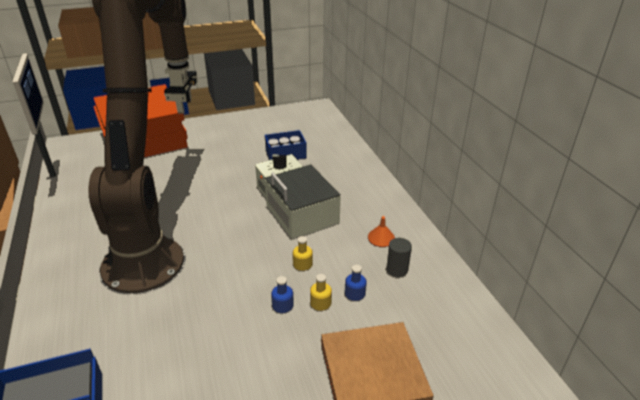

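View pics/top0.png

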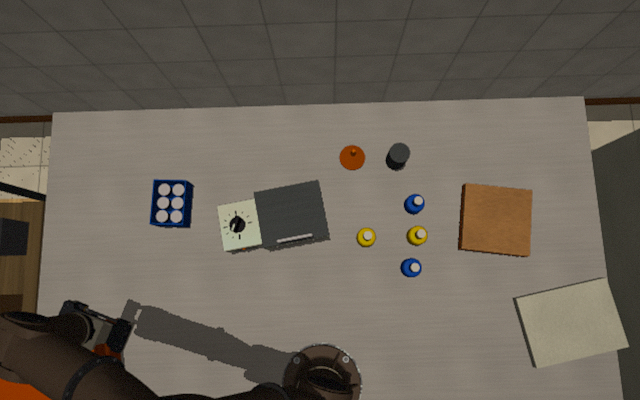

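View pics/wrist0.png

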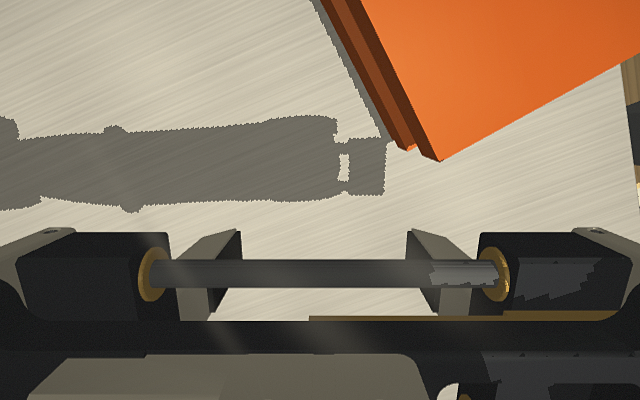

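The side and top pictures show two yellow bottles, at top pixels (367,237) and (417,235), with two blue look-alikes at (414,204) and (411,268). The warmer is centred near (292,214), with its dial at (238,224).

```bash
cat > h.py <<'E'
import numpy as np, cv2
from scipy.spatial.transform import Rotation as R
from cell import sensors, vision, arm, nets
def cam(n,s=None):
    m=vision.camera_model(n)
    if n=="wrist":
        s=s or sensors.observe()
        T=np.eye(4);T[:3,:3]=R.from_rotvec(s["ee_rot"]).as_matrix();T[:3,3]=s["position"]
        T=T@m["hand_eye"]; return m["K"],T[:3,:3],T[:3,3]
    return m["K"],R.from_rotvec(m["attitude"]).as_matrix(),m["xyz"]
def ray(n,u,v,z=None,d=None,c=None):
    K,Rm,t=c or cam(n)
    r=Rm@np.array([(u-K[0,2])/K[0,0],(v-K[1,2])/K[1,1],1.0])
    return t+r*((z-t[2])/r[2] if d is None else d)
def cloud(n,d,c=None):
    K,Rm,t=c or cam(n)
    v,u=np.mgrid[:400,:640]
    p=np.stack([(u-K[0,2])/K[0,0]*d,(v-K[1,2])/K[1,1]*d,d],-1)
    return p@Rm.T+t
def proj(n,P,c=None):
    K,Rm,t=c or cam(n)
    q=(np.asarray(P)-t)@Rm; q=q@K.T
    return q[...,:2]/q[...,2:]
E
python3 - <<'E'
from h import *
np.set_printoptions(precision=4,suppress=True)
im=np.load('/tmp/top_i.npy');d=np.load('/tmp/top_d.npy')
P=cloud("top",d)
print("table z",P[300,200:300:20,2])
hsv=cv2.cvtColor(im,cv2.COLOR_BGR2HSV)
for nm,lo,hi in [("yellow",(20,120,80),(35,255,255)),("blue",(105,120,60),(130,255,255)),("orange",(5,150,100),(15,255,255))]:
    m=cv2.inRange(hsv,lo,hi); k,l,st,c=cv2.connectedComponentsWithStats(m)
    for i in range(1,k):
        if st[i,4]>40:
            q=P[l==i]; print(nm,st[i],c[i],q.min(0),q.max(0),np.median(q,0))
for n in ["top","side"]:
    for lab in ["bottle1","lid","timer_dial","pizza_box","funnel","shaker","dip_bin","lid_handle"]:
        vision.get_image(n)
        for r in nets.cut_out(lab,n):
            dd=d if n=="top" else np.load('/tmp/side_d.npy')
            q=cloud(n,dd)[r["region"]]
            print(n,lab,round(r["score"],2),r["uv"],r["region"].sum(),np.median(q,0))
E
```

```text
table z [-0.0024  0.0018 -0.0027 -0.0052  0.0032]
yellow [408 226  20  19 206] [416.4515 235.233 ] [ 0.4397 -0.3536 -0.0015] [ 0.4973 -0.2948  0.0997] [ 0.4642 -0.3159  0.0551]
yellow [356 228  20  18 211] [365.5355 236.9147] [ 0.4391 -0.1849 -0.0028] [ 0.4951 -0.1264  0.1044] [ 0.4639 -0.1511  0.0557]
blue [150 180  37  46 249] [169.747  204.5703] [ 0.5209  0.4324 -0.0043] [0.6727 0.5733 0.0833] [0.5805 0.4772 0.0735]
blue [406 194  18  19 177] [413.3503 203.9605] [ 0.3481 -0.3476  0.0304] [ 0.6024 -0.0298  1.4744] [ 0.5656 -0.312   0.0555]
blue [402 258  19  19 193] [410.1088 267.399 ] [ 0.3361 -0.325   0.0144] [ 0.3935 -0.0298  1.4744] [ 0.3624 -0.2898  0.0559]
orange [340 145  25  25 466] [351.7768 157.3433] [ 0.3481 -0.1643 -0.0033] [ 0.7894 -0.0298  1.4744] [ 0.7385 -0.1195  0.0249]
orange [ 462  184   70   72 3453] [496.87   219.2438] [ 0.3481 -0.7069  0.0248] [ 0.6341 -0.0298  1.4744] [ 0.5128 -0.5866  0.0444]
orange [  0 378  51  22 701] [ 19.2311 391.4551] [ 0.0137 -0.0298  0.159 ] [0.3481 0.9337 1.4744] [0.0352 0.8732 0.1675]
top bottle1 0.84 [363.7, 234.7] 311 [ 0.4643 -0
[... 916 characters left out ...]
23 [ 0.4618 -0.1754  0.0515]
side lid 0.65 [302.3, 186.2] 1970 [0.5335 0.0665 0.1217]
side lid 0.61 [296.3, 196.8] 4834 [0.5165 0.0422 0.105 ]
side timer_dial 0.55 [279.8, 163.9] 212 [0.5064 0.2462 0.1185]
side pizza_box 0.75 [373.5, 364.2] 6709 [ 0.5142 -0.594   0.0434]
side pizza_box 0.42 [279.5, 160.2] 185 [0.5074 0.246  0.1238]
side funnel 0.69 [382.1, 235.1] 495 [ 0.7355 -0.1411  0.0237]
side funnel 0.51 [286.4, 142.5] 984 [0.5994 0.4768 0.0522]
side shaker 0.69 [398.6, 256.6] 823 [ 0.7227 -0.2931  0.0741]
side shaker 0.59 [277.5, 157.4] 188 [0.5073 0.2456 0.1226]
side dip_bin 0.93 [284.4, 144.8] 1045 [0.5994 0.4691 0.0521]
side lid_handle 0.94 [299.5, 188.5] 2083 [0.5345 0.066  0.1216]
```

Run:
```python
import cv2,numpy as np
a=np.load('/tmp/top_i.npy')[160:290,200:450]
cv2.imwrite('pics/topz.png',cv2.resize(a,None,fx=3.2,fy=3.2,interpolation=cv2.INTER_CUBIC))
```

```text
(no output)
```

View pics/topz.png

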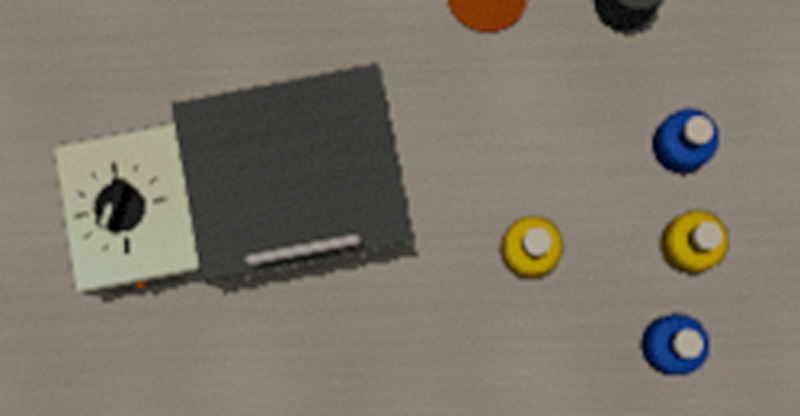

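Run:
```python
from h import *
np.set_printoptions(precision=4,suppress=True)
im=np.load('/tmp/top_i.npy');d=np.load('/tmp/top_d.npy')
P=cloud("top",d)
roi=np.zeros((400,640),bool);roi[150:280,200:345]=1
m=roi&(P[...,2]>0.105)&(P[...,2]<0.135)
gray=cv2.cvtColor(im,cv2.COLOR_BGR2GRAY)
lid=m&(gray<100); lid=cv2.morphologyEx(lid.astype(np.uint8),cv2.MORPH_OPEN,np.ones((5,5)))
k,l,st,c=cv2.connectedComponentsWithStats(lid); i=1+np.argmax(st[1:,4]); 
# include handle: fill hull
cs,_=cv2.findContours((l==i).astype(np.uint8),cv2.RETR_EXTERNAL,cv2.CHAIN_APPROX_NONE)
h=cv2.convexHull(max(cs,key=len))[:,0]
w=np.array([ray("top",u,v,z=0.123)[:2] for u,v in h])
print(np.median(P[l==i],0)); 
r=cv2.minAreaRect((w*1000).astype(np.float32)); print("lid rect",r, cv2.boxPoints(r))
hou=m&(gray>140); k,l,st,c=cv2.connectedComponentsWithStats(hou.astype(np.uint8)); i=1+np.argmax(st[1:,4]); 
cs,_=cv2.findContours((l==i).astype(np.uint8),cv2.RETR_EXTERNAL,cv2.CHAIN_APPROX_NONE)
h=cv2.convexHull(max(cs,key=len))[:,0]
print("z",np.median(P[l==i],0))
w=np.array([ray("top",u,v,z=0.1)[:2] for u,v in h]);r=cv2.minAreaRect((w*1000).astype(np.float32)); print("housing rect",r,st[i])
# handle
hb=(roi&(P[...,2]>0.15)&(P[...,2]<0.2)); q=P[hb]; print(hb.sum(),q.mean(0)); 
u,s,v=np.linalg.svd(q[:,:2]-q[:,:2].mean(0)); print(v[0], np.degrees(np.arctan2(v[0][1],v[0][0])))
hb2=roi&(gray>150)&(np.arange(640)[None]>265); vv,uu=np.where(hb2); print(len(uu),uu.min(),uu.max(),vv.min(),vv.max())
w=np.array([ray("top",a,b,z=0.168)[:2] for a,b in zip(uu,vv)]);print(cv2.minAreaRect((w*1000).astype(np.float32)))
```

```text
[0.5452 0.0833 0.1236]
lid rect ((540.81103515625, 82.57827758789062), (179.64134216308594, 209.73533630371094), 9.566636085510254) [[434.811  171.0598]
 [469.668  -35.7587]
 [646.811   -5.9033]
 [611.9541 200.9153]]
z [0.5614 0.2822 0.1053]
housing rect ((561.469482421875, 283.6576843261719), (1.4708648920059204, 7.111380100250244), 25.552268981933594) [228 209   3   2   3]
124 [0.462  0.074  0.1689]
[-0.028  -0.9996] -91.60534293822987
42 278 310 234 241
((460.01055908203125, 70.68682098388672), (3.546842575073242, 98.39469909667969), 9.826408386230469)
```

```bash
cat >> h.py <<'E'
WC=np.array([0.5408,0.0826]); YAW=np.radians(9.6)
def w2w(x,y,z=0.):
    c,s=np.cos(YAW),np.sin(YAW)
    return np.array([WC[0]+c*x-s*y,WC[1]+s*x+c*y,z])
def inw(p):
    c,s=np.cos(YAW),np.sin(YAW); d=np.asarray(p)[:2]-WC
    return np.array([c*d[0]+s*d[1],-s*d[0]+c*d[1]])
def delta(p,jaw_deg,tilt=None):
    """TCP target p, tool down, jaw (tool y) at world angle jaw_deg mod 180; prints tool-frame cm, deg"""
    s=sensors.observe(); Rn=R.from_rotvec(s["ee_rot"]); best=None
    for a in (jaw_deg,jaw_deg+180):
        y=np.array([np.cos(np.radians(a)),np.sin(np.radians(a)),0]); z=np.array([0,0,-1.])
        Rt=R.from_matrix(np.stack([np.cross(y,z),y,z],1))
        w=(Rn.inv()*Rt).as_rotvec(degrees=True)
        if best is None or np.linalg.norm(w)<np.linalg.norm(best): best=w
    t=Rn.inv().apply(np.asarray(p)-s["position"])*100
    print("t(cm)",t.round(2),"w(deg)",best.round(2),"dist mm",round(np.linalg.norm(t)*10,1),"rows",round(max(np.linalg.norm(t)/4.17,np.linalg.norm(best)/7.16),1))
def st():
    s=sensors.observe(); print("clk",round(s["clock"],2),"pos",s["position"].round(4),"rv",s["ee_rot"].round(3),"F",s["force"].round(1),"T",s["ft_torque"].round(2),"w",round(s["width"],3),"q",s["joints"].round(2)); return s
E
python3 -c "
from h import *
delta([0.450,0.0689,0.26],9.6)"
```

```text
t(cm) [-39.29 -39.49  -1.93] w(deg) [ 0.   -0.   58.75] dist mm 557.4 rows 13.4
```

```bash
python3 -m handwheel '[{"tx":-20,"ty":-20,"tz":-2,"wz":30,"claw":0.6},{"tx":-20,"ty":-20,"tz":-2,"wz":30,"claw":0.6},{"tx":-20,"ty":-20,"tz":-2,"wz":30,"claw":0.6},{"tx":-20,"ty":-20,"tz":-2,"wz":30,"claw":0.6},{"tx":-20,"ty":-20,"tz":-2,"wz":30,"claw":0.6},{"tx":-20,"ty":-20,"tz":-2,"wz":30,"claw":0.6},{"tx":-20,"ty":-20,"tz":-2,"wz":30,"claw":0.6},{"tx":-39.3,"ty":-39.5,"tz":-2,"wz":58.8,"claw":0.6},{"tx":-39.3,"ty":-39.5,"tz":-2,"wz":58.8,"claw":0.6},{"tx":-39.3,"ty":-39.5,"tz":-2,"wz":58.8,"claw":0.6},{"tx":-39.3,"ty":-39.5,"tz":-2,"wz":58.8,"claw":0.6},{"tx":-39.3,"ty":-39.5,"tz":-2,"wz":58.8,"claw":0.6}]' 15
python3 -c "
from h import *
st();delta([0.460,0.0689,0.26],9.6)"
```

```text
clk 1.75 pos [0.2306 0.5809 0.2408] rv [0.59  3.086 0.   ] F [ 0.7  0.4 -0.1] T [-0.02 -0.04 -0.03] w 1.003 q [-1.3   0.43  0.02  1.57 -0.01  1.13 -0.08]
t(cm) [-40.22 -39.13  -1.93] w(deg) [ 0.   -0.   58.75] dist mm 561.4 rows 13.5invalid input
```

```bash
python3 -m handwheel; echo; python3 -m handwheel '[{"tx":0,"ty":0,"tz":-2,"wx":0,"wy":0,"wz":0,"claw":0.6}]'; echo "rc $?"
```

```text
clock: 1.83
position: [0.2299, 0.5791, 0.2573]
ee_rot: [-0.59, -3.085, 0.01]
force: [0.0, -0.4, -0.0]
width: 0.964
rc 0invalid input
```

```bash
python3 -m handwheel '[{"tx":-20,"ty":-20,"wz":30,"claw":0.6},{"tx":-20,"ty":-20,"wz":30,"claw":0.6},{"tx":-20,"ty":-20,"wz":30,"claw":0.6},{"tx":-20,"ty":-20,"wz":30,"claw":0.6},{"tx":-20,"ty":-20,"wz":30,"claw":0.6},{"tx":-20,"ty":-20,"wz":30,"claw":0.6},{"tx":-20,"ty":-20,"wz":30,"claw":0.6}]'; echo "rc $?"
```

```text
rc 1invalid input
```

```bash
python3 -m handwheel '[{"tx":-20,"ty":-20,"tz":0,"wx":0,"wy":0,"wz":30,"claw":0.6},{"tx":-20,"ty":-20,"tz":0,"wx":0,"wy":0,"wz":30,"claw":0.6},{"tx":-20,"ty":-20,"tz":0,"wx":0,"wy":0,"wz":30,"claw":0.6},{"tx":-20,"ty":-20,"tz":0,"wx":0,"wy":0,"wz":30,"claw":0.6},{"tx":-20,"ty":-20,"tz":0,"wx":0,"wy":0,"wz":30,"claw":0.6},{"tx":-20,"ty":-20,"tz":0,"wx":0,"wy":0,"wz":30,"claw":0.6},{"tx":-20,"ty":-20,"tz":0,"wx":0,"wy":0,"wz":30,"claw":0.6}]' 15; echo "rc $?"; python3 -c "
from h import *
st();delta([0.460,0.0689,0.26],9.6)"
```

```text
clock: 2.42
position: [0.3437, 0.3181, 0.261]
ee_rot: [1.371, 2.826, 0.0]
force: [0.2, 0.1, 0.1]
width: 0.6
rc 0
clk 2.42 pos [0.3437 0.3181 0.261 ] rv [1.371 2.826 0.   ] F [0.2 0.1 0.1] T [-0.05 -0.07 -0.01] w 0.6 q [-1.05  0.15  0.22  1.92 -0.04  1.07 -0.15]
t(cm) [-26.77  -6.28   0.1 ] w(deg) [2.000e-02 1.000e-02 2.863e+01] dist mm 275.0 rows 6.6
```

```bash
python3 -m handwheel '[{"tx":-26.8,"ty":-6.3,"tz":0,"wx":0,"wy":0,"wz":28.6,"claw":0.6},{"tx":-26.8,"ty":-6.3,"tz":0,"wx":0,"wy":0,"wz":28.6,"claw":0.6},{"tx":-26.8,"ty":-6.3,"tz":0,"wx":0,"wy":0,"wz":28.6,"claw":0.6},{"tx":-26.8,"ty":-6.3,"tz":0,"wx":0,"wy":0,"wz":28.6,"claw":0.6},{"tx":-26.8,"ty":-6.3,"tz":0,"wx":0,"wy":0,"wz":28.6,"claw":0.6},{"tx":-26.8,"ty":-6.3,"tz":0,"wx":0,"wy":0,"wz":28.6,"claw":0.6},{"tx":-26.8,"ty":-6.3,"tz":0,"wx":0,"wy":0,"wz":28.6,"claw":0.6},{"tx":-26.8,"ty":-6.3,"tz":0,"wx":0,"wy":0,"wz":28.6,"claw":0.6},{"tx":-26.8,"ty":-6.3,"tz":0,"wx":0,"wy":0,"wz":28.6,"claw":0.6}]'; python3 -c "
from h import *
s=st();delta([0.460,0.0689,0.26],9.6)
im,d=vision.get_image('wrist');cv2.imwrite('pics/w1.png',im);st();delta([0.460,0.0689,0.16],9.6)
np.save('/tmp/w.npy',d)
P=cloud('wrist',d,cam('wrist',s)); 
m=(P[...,2]>0.155)&(P[...,2]<0.2)&(d>0.1); k,l,stt,c=cv2.connectedComponentsWithStats(m.astype(np.uint8))
for i in range(1,k):
  if stt[i,4]>100: q=P[l==i]; print(stt[i],q.mean(0),q.min(0),q.max(0))
"
```

```text
clock: 3.17
position: [0.46, 0.0705, 0.2609]
ee_rot: [2.029, 2.398, 0.001]
force: [-0.3, 0.6, -0.5]
width: 0.601
clk 3.17 pos [0.46   0.0705 0.2609] rv [2.029e+00 2.398e+00 1.000e-03] F [-0.3  0.6 -0.5] T [-0.    0.06 -0.02] w 0.601 q [-0.7   0.15  0.5   1.95 -0.08  1.06  0.  ]
t(cm) [-0.15 -0.03  0.09] w(deg) [ 0.03  0.   -0.07] dist mm 1.8 rows 0.0
clk 3.22 pos [0.4595 0.0719 0.2608] rv [-2.026 -2.401 -0.   ] F [ 0.2  0.6 -0.3] T [-0.07  0.07 -0.02] w 0.601 q [-0.7   0.15  0.5   1.95 -0.08  1.06  0.  ]
t(cm) [-3.100e-01 -1.000e-02  1.008e+01] w(deg) [ 0.   -0.02  0.08] dist mm 100.8 rows 2.4
[ 316  139   13  120 1492] [0.45740435 0.07612156 0.16887337] [0.44560957 0.02453442 0.15603609] [0.47077007 0.12224605 0.17232627]
```

View pics/w1.png

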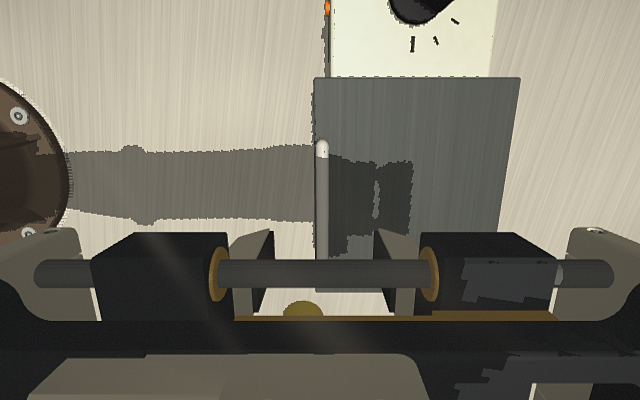

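The wrist view shows the bar running vertically at about column 322, midway between the jaws. I'll descend and grip.

```bash
python3 -m handwheel '[{"tx":-0.2,"ty":-0.1,"tz":5,"wx":0,"wy":0,"wz":0,"claw":0.5},{"tx":-0.2,"ty":-0.1,"tz":8,"wx":0,"wy":0,"wz":0,"claw":0.5},{"tx":-0.2,"ty":-0.1,"tz":10,"wx":0,"wy":0,"wz":0,"claw":0.5},{"tx":-0.2,"ty":-0.1,"tz":10,"wx":0,"wy":0,"wz":0,"claw":0.3},{"tx":-0.2,"ty":-0.1,"tz":10,"wx":0,"wy":0,"wz":0,"claw":0.15},{"tx":-0.2,"ty":-0.1,"tz":10,"wx":0,"wy":0,"wz":0,"claw":0},{"tx":-0.2,"ty":-0.1,"tz":10,"wx":0,"wy":0,"wz":0,"claw":0},{"tx":-0.2,"ty":-0.1,"tz":10,"wx":0,"wy":0,"wz":0,"claw":0},{"tx":-0.2,"ty":-0.1,"tz":10,"wx":0,"wy":0,"wz":0,"claw":0}]' 15; python3 -c "
from h import *
s=st();print(inw(s['position']))
th=np.linspace(0,1.72,12)
a=np.pi-np.arctan2(.05,.172); r=np.hypot(.05,.172)
for t in th[1:]:
  dx=r*(np.cos(a-t)-np.cos(a)); dz=r*(np.sin(a-t)-np.sin(a)); print(round(t,2),'ty',round(dx*100,1),'tz',round(-dz*100,1))
y=R.from_rotvec(s['ee_rot']).as_matrix(); print(y)
"
```

```text
clock: 3.97
position: [0.4595, 0.0702, 0.1618]
ee_rot: [2.024, 2.402, 0.003]
force: [-6.5, -1.2, 3.2]
width: 0.111
clk 3.97 pos [0.4595 0.0702 0.1618] rv [2.024 2.402 0.003] F [-6.5 -1.2  3.2] T [-0.34  1.72 -0.01] w 0.111 q [-0.65  0.28  0.47  2.08 -0.17  0.82  0.1 ]
[-0.08226284  0.00136643]
0.16 ty 1.0 tz -2.6
0.31 ty 2.4 tz -5.0
0.47 ty 4.1 tz -7.2
0.63 ty 6.2 tz -9.1
0.78 ty 8.5 tz -10.7
0.94 ty 11.1 tz -11.8
1.09 ty 13.8 tz -12.6
1.25 ty 16.5 tz -12.9
1.41 ty 19.3 tz -12.8
1.56 ty 22.1 tz -12.2
1.72 ty 24.7 tz -11.3
[[-1.69640647e-01  9.85504493e-01  1.71639740e-03]
 [ 9.85505719e-01  1.69639059e-01  1.03337758e-03]
 [ 7.27230206e-04  1.86682230e-03 -9.99997993e-01]]
```

```bash
python3 -m handwheel '[{"tx":0,"ty":0.4,"tz":-1.3,"wx":0,"wy":0,"wz":0,"claw":0},{"tx":0,"ty":1.0,"tz":-2.6,"wx":0,"wy":0,"wz":0,"claw":0},{"tx":0,"ty":1.6,"tz":-3.8,"wx":0,"wy":0,"wz":0,"claw":0},{"tx":0,"ty":2.4,"tz":-5.0,"wx":0,"wy":0,"wz":0,"claw":0},{"tx":0,"ty":3.2,"tz":-6.1,"wx":0,"wy":0,"wz":0,"claw":0},{"tx":0,"ty":4.1,"tz":-7.2,"wx":0,"wy":0,"wz":0,"claw":0},{"tx":0,"ty":5.1,"tz":-8.2,"wx":0,"wy":0,"wz":0,"claw":0},{"tx":0,"ty":6.2,"tz":-9.1,"wx":0,"wy":0,"wz":0,"claw":0},{"tx":0,"ty":7.3,"tz":-9.9,"wx":0,"wy":0,"wz":0,"claw":0},{"tx":0,"ty":8.5,"tz":-10.7,"wx":0,"wy":0,"wz":0,"claw":0},{"tx":0,"ty":8.5,"tz":-10.7,"wx":0,"wy":0,"wz":0,"claw":0}]' 15; python3 -c "
from h import *
s=st();p=inw(s['position']);print(p)
x,z=p[0]-.09,s['position'][2]+.005-.115;print('r',np.hypot(x,z),'theta',np.pi-np.arctan2(.05,.172)-np.arctan2(z,x))
"
```

```text
clock: 4.88
position: [0.5441, 0.0844, 0.2702]
ee_rot: [2.024, 2.401, 0.003]
force: [-8.6, 0.0, 13.9]
width: 0.104
clk 4.88 pos [0.5441 0.0844 0.2702] rv [2.024 2.401 0.003] F [-8.6  0.  13.9] T [-0.23  1.87  0.02] w 0.104 q [-0.64  0.3   0.51  1.75 -0.16  1.13  0.09]
[0.00359237 0.00120476]
r 0.18203850020657902 theta 0.7933100756707097
```

```bash
python3 -m handwheel '[{"tx":0,"ty":1.2,"tz":-0.8,"wx":0,"wy":0,"wz":0,"claw":0},{"tx":0,"ty":2.5,"tz":-1.3,"wx":0,"wy":0,"wz":0,"claw":0},{"tx":0,"ty":3.8,"tz":-1.8,"wx":0,"wy":0,"wz":0,"claw":0},{"tx":0,"ty":5.2,"tz":-2.1,"wx":0,"wy":0,"wz":0,"claw":0},{"tx":0,"ty":6.6,"tz":-2.4,"wx":0,"wy":0,"wz":0,"claw":0},{"tx":0,"ty":8.0,"tz":-2.5,"wx":0,"wy":0,"wz":0,"claw":0},{"tx":0,"ty":9.4,"tz":-2.5,"wx":0,"wy":0,"wz":0,"claw":0},{"tx":0,"ty":10.8,"tz":-2.4,"wx":0,"wy":0,"wz":0,"claw":0},{"tx":0,"ty":12.2,"tz":-2.2,"wx":0,"wy":0,"wz":0,"claw":0},{"tx":0,"ty":13.6,"tz":-1.8,"wx":0,"wy":0,"wz":0,"claw":0},{"tx":0,"ty":13.6,"tz":-1.8,"wx":0,"wy":0,"wz":0,"claw":0}]' 15; python3 -c "
from h import *
s=st();p=inw(s['position']);print(p)
x,z=p[0]-.09,s['position'][2]+.005-.115;print('r',np.hypot(x,z),'theta',np.pi-np.arctan2(.05,.172)-np.arctan2(z,x))
"
```

```text
clock: 5.8
position: [0.6791, 0.1072, 0.286]
ee_rot: [2.023, 2.4, 0.002]
force: [0.6, -0.1, 3.1]
width: 0.102
clk 5.8 pos [0.6791 0.1072 0.286 ] rv [2.023e+00 2.400e+00 2.000e-03] F [ 0.6 -0.1  3.1] T [-0.16 -0.2   0.02] w 0.102 q [-0.53  0.54  0.5   1.36 -0.26  1.3   0.14]
[0.14049749 0.00114139]
r 0.18306520361355025 theta 1.5673634475782077
```

```bash
python3 -m handwheel '[{"tx":0,"ty":0.8,"tz":0.2,"wx":0,"wy":0,"wz":0,"claw":0},{"tx":0,"ty":1.6,"tz":0.5,"wx":0,"wy":0,"wz":0,"claw":0},{"tx":0,"ty":2.3,"tz":0.8,"wx":0,"wy":0,"wz":0,"claw":0},{"tx":0,"ty":2.8,"tz":1.0,"wx":0,"wy":0,"wz":0,"claw":0},{"tx":0,"ty":2.8,"tz":1.0,"wx":0,"wy":0,"wz":0,"claw":0}]' 15; python3 -c "
from h import *
s=st();p=inw(s['position']);print(p)
x,z=p[0]-.09,s['position'][2]+.005-.115;print('r',np.hypot(x,z),'theta',np.pi-np.arctan2(.05,.172)-np.arctan2(z,x))
"
```

```text
clock: 6.22
position: [0.7053, 0.1116, 0.2751]
ee_rot: [2.025, 2.401, -0.001]
force: [1.7, -2.3, 0.6]
width: 0.1
clk 6.22 pos [0.7053 0.1116 0.2751] rv [ 2.025e+00  2.401e+00 -1.000e-03] F [ 1.7 -2.3  0.6] T [-0.67 -0.17 -0.03] w 0.1 q [-0.51  0.59  0.49  1.3  -0.28  1.32  0.15]
[0.16707843 0.00119118]
r 0.1822430662004523 theta 1.724586152753507
```

```bash
python3 -m handwheel '[{"tx":0,"ty":0.2,"tz":0,"wx":0,"wy":0,"wz":0,"claw":0.15},{"tx":0,"ty":0.2,"tz":0,"wx":0,"wy":0,"wz":0,"claw":0.3},{"tx":0,"ty":0.2,"tz":0,"wx":0,"wy":0,"wz":0,"claw":0.3},{"tx":0,"ty":0.2,"tz":-2,"wx":0,"wy":0,"wz":0,"claw":0.3},{"tx":0,"ty":0.2,"tz":-5,"wx":0,"wy":0,"wz":0,"claw":0.3},{"tx":0,"ty":0.2,"tz":-9,"wx":0,"wy":0,"wz":0,"claw":0.3},{"tx":0,"ty":0.2,"tz":-10,"wx":0,"wy":0,"wz":0,"claw":0.3},{"tx":0,"ty":0.2,"tz":-10,"wx":0,"wy":0,"wz":0,"claw":0.3}]' 15
python3 - <<'E'
from h import *
np.set_printoptions(precision=4,suppress=True)
st()
for n in ("side","top"):
    im,d=vision.get_image(n); cv2.imwrite(f'pics/{n}1.png',im)
    P=cloud(n,d); hsv=cv2.cvtColor(im,cv2.COLOR_BGR2HSV)
    for nm,lo,hi in [("yellow",(20,120,80),(35,255,255))]:
        m=cv2.inRange(hsv,lo,hi); k,l,stt,c=cv2.connectedComponentsWithStats(m)
        for i in range(1,k):
            if stt[i,4]>40:
                q=P[l==i]; q=q[(abs(q[:,2]-.056)<.004)]; print(n,nm,stt[i],len(q),cv2.minEnclosingCircle((q[:,:2]*1000).astype(np.float32)))
E
```

```text
clock: 6.88
position: [0.7074, 0.1125, 0.3807]
ee_rot: [2.021, 2.4, 0.009]
force: [0.2, -0.4, 0.2]
width: 0.303
clk 6.88 pos [0.7074 0.1125 0.3807] rv [2.021 2.4   0.009] F [ 0.2 -0.4  0.2] T [-0.08  0.01  0.  ] w 0.303 q [-0.5   0.56  0.51  1.1  -0.27  1.53  0.13]
side yellow [293 243  19  28 438] 116 ((464.2770080566406, -163.51068115234375), 29.979867935180664)
side yellow [310 282  22  29 512] 158 ((466.9888000488281, -330.1445617675781), 29.597000122070312)
top yellow [407 226  21  19 214] 139 ((469.41162109375, -324.14373779296875), 29.853235244750977)
top yellow [356 228  20  19 218] 144 ((468.05255126953125, -156.4388427734375), 29.852022171020508)
```

View pics/side1.png

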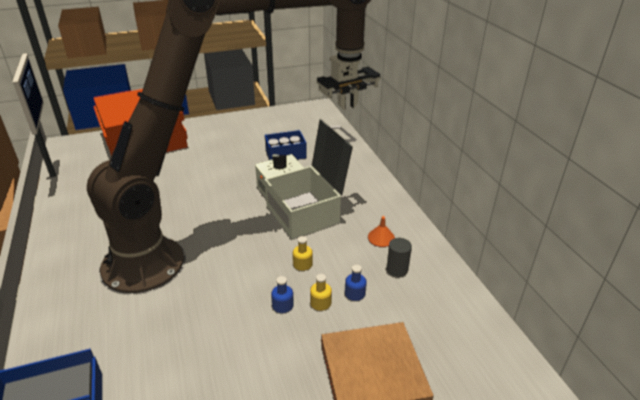

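View pics/top1.png

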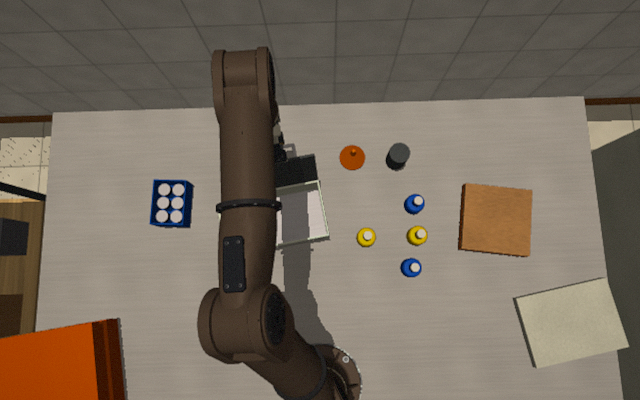

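Side view: the lid stands open on its stop near (333,155), and the two yellow bottles haven't moved. I'll go to the nearer bottle.

```bash
python3 -c "
from h import *
delta([0.467,-0.159,0.25],9.6)"
```

```text
t(cm) [-22.72 -28.2   12.57] w(deg) [ 0.06 -0.04  0.18] dist mm 383.3 rows 9.2
```

```bash
python3 -m handwheel '[{"tx":-6,"ty":-8,"tz":0,"wx":0,"wy":0,"wz":0,"claw":0.6},{"tx":-6,"ty":-8,"tz":0,"wx":0,"wy":0,"wz":0,"claw":0.6},{"tx":-22.7,"ty":-28.2,"tz":12.5,"wx":0,"wy":0,"wz":0,"claw":0.6},{"tx":-22.7,"ty":-28.2,"tz":12.5,"wx":0,"wy":0,"wz":0,"claw":0.6},{"tx":-22.7,"ty":-28.2,"tz":12.5,"wx":0,"wy":0,"wz":0,"claw":0.6},{"tx":-22.7,"ty":-28.2,"tz":12.5,"wx":0,"wy":0,"wz":0,"claw":0.6},{"tx":-22.7,"ty":-28.2,"tz":12.5,"wx":0,"wy":0,"wz":0,"claw":0.6},{"tx":-22.7,"ty":-28.2,"tz":12.5,"wx":0,"wy":0,"wz":0,"claw":0.6},{"tx":-22.7,"ty":-28.2,"tz":12.5,"wx":0,"wy":0,"wz":0,"claw":0.6},{"tx":-22.7,"ty":-28.2,"tz":12.5,"wx":0,"wy":0,"wz":0,"claw":0.6},{"tx":-22.7,"ty":-28.2,"tz":12.5,"wx":0,"wy":0,"wz":0,"claw":0.6},{"tx":-22.7,"ty":-28.2,"tz":12.5,"wx":0,"wy":0,"wz":0,"claw":0.6}]' 15
cat > bot.py <<'E'
from h import *
np.set_printoptions(precision=4,suppress=True)
import sys
def look(tag):
    st(); out=[]
    for n in ("side","top"):
        im,d=vision.get_image(n); cv2.imwrite(f'pics/{n}_{tag}.png',im)
        P=cloud(n,d); hsv=cv2.cvtColor(im,cv2.COLOR_BGR2HSV)
        m=cv2.inRange(hsv,(20,120,60),(35,255,255)); k,l,stt,c=cv2.connectedComponentsWithStats(m)
        for i in range(1,k):
            if stt[i,4]>40:
                q=P[l==i]; print(n,stt[i],c[i].round(0),"zmax",q[:,2].max().round(3)); q=q[(abs(q[:,2]-.056)<.004)]
                if len(q)>5: print("   ",len(q),cv2.minEnclosingCircle((q[:,:2]*1000).astype(np.float32)))
look(sys.argv[1])
E
python3 bot.py 2
python3 - <<'E'
from h import *
s=st();im,d=vision.get_image('wrist');cv2.imwrite('pics/w2.png',im);st();delta([0.467,-0.159,0.077],9.6)
P=cloud('wrist',d,cam('wrist',s)); m=(P[...,2]>0.094)&(P[...,2]<0.11)&(d>.12); q=P[m]; print(m.sum(), q.mean(0) if m.any() else '')
E
```

```text
clock: 7.98
position: [0.4661, -0.1588, 0.2501]
ee_rot: [-2.025, -2.4, 0.0]
force: [0.5, 0.5, -0.1]
width: 0.599
clk 7.98 pos [ 0.4661 -0.1588  0.2501] rv [-2.025 -2.4    0.   ] F [ 0.5  0.5 -0.1] T [-0.03  0.02 -0.01] w 0.599 q [-0.27  0.22  0.59  1.91 -0.14  1.05  0.56]
side [293 243  20  28 451] [302. 257.] zmax 1.086
    114 ((464.5192565917969, -165.1818084716797), 28.266040802001953)
side [310 282  22  29 512] [320. 296.] zmax 1.086
    156 ((466.40753173828125, -331.5492248535156), 29.50334358215332)
top [411 226  17  19 171] [418. 236.] zmax 1.474
    98 ((467.9689025878906, -325.4176025390625), 29.117416381835938)
clk 8.08 pos [ 0.4678 -0.1578  0.2507] rv [2.022e+00 2.404e+00 1.000e-03] F [ 0.2  0.1 -0.3] T [-0.09 -0.01  0.02] w 0.601 q [-0.27  0.22  0.59  1.91 -0.14  1.05  0.56]
clk 8.13 pos [ 0.468  -0.1577  0.2508] rv [2.021e+00 2.405e+00 1.000e-03] F [-0.   1.2 -0.1] T [-0.09 -0.02  0.02] w 0.601 q [-0.27  0.22  0.59  1.91 -0.14  1.05  0.56]
t(cm) [-0.11 -0.13 17.38] w(deg) [ 0.03 -0.    0.29] dist mm 173.8 rows 4.2
2031 [ 0.55701424 -0.05374216  0.10149155]
```

View pics/w2.png

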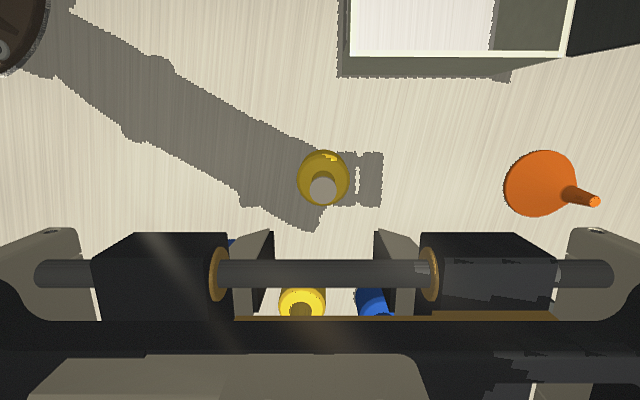

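View pics/side_2.png

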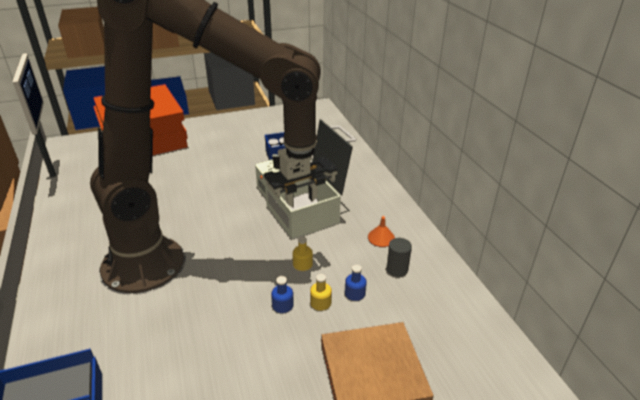

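Run:
```python
from h import *
s=sensors.observe(); c=cam('wrist',s)
print(ray('wrist',323,188,z=0.1,c=c), proj('wrist',[.467,-.159,.1],c), proj('wrist',s['position'],c), ray('wrist',302,312,z=0.1,c=c))
```

```text
[ 0.46675046 -0.15634264  0.1       ] [322.78806306 190.62080807] [324.8113984  257.33910905] [ 0.46799017 -0.2991611   0.1       ]
```

```bash
python3 -m handwheel '[{"tx":-0.1,"ty":-0.1,"tz":4,"wx":0,"wy":0,"wz":0.3,"claw":0.6},{"tx":-0.1,"ty":-0.1,"tz":8,"wx":0,"wy":0,"wz":0.3,"claw":0.6},{"tx":-0.1,"ty":-0.1,"tz":11.5,"wx":0,"wy":0,"wz":0.3,"claw":0.6},{"tx":-0.1,"ty":-0.1,"tz":14.5,"wx":0,"wy":0,"wz":0.3,"claw":0.6},{"tx":-0.1,"ty":-0.1,"tz":16.5,"wx":0,"wy":0,"wz":0.3,"claw":0.6},{"tx":-0.1,"ty":-0.1,"tz":17.3,"wx":0,"wy":0,"wz":0.3,"claw":0.6},{"tx":-0.1,"ty":-0.1,"tz":17.3,"wx":0,"wy":0,"wz":0.3,"claw":0.5},{"tx":-0.1,"ty":-0.1,"tz":17.3,"wx":0,"wy":0,"wz":0.3,"claw":0.35},{"tx":-0.1,"ty":-0.1,"tz":17.3,"wx":0,"wy":0,"wz":0.3,"claw":0.2},{"tx":-0.1,"ty":-0.1,"tz":17.3,"wx":0,"wy":0,"wz":0.3,"claw":0.2},{"tx":-0.1,"ty":-0.1,"tz":17.3,"wx":0,"wy":0,"wz":0.3,"claw":0.2},{"tx":-0.1,"ty":-0.1,"tz":17.3,"wx":0,"wy":0,"wz":0.3,"claw":0.2}]' 20; python3 -c "
from h import *
s=st();p=w2w(-0.025,0.05); print(p)
delta([p[0],p[1],0.21],9.6);delta([s['position'][0],s['position'][1],0.22],9.6)"
```

```text
clock: 9.13
position: [0.467, -0.1604, 0.0788]
ee_rot: [2.029, 2.396, 0.002]
force: [0.8, 0.9, 5.1]
width: 0.276
clk 9.13 pos [ 0.467  -0.1604  0.0788] rv [2.029e+00 2.396e+00 2.000e-03] F [0.8 0.9 5.1] T [ 0.05  0.06 -0.04] w 0.276 q [-0.14  0.46  0.48  2.1  -0.35  0.65  0.74]
[0.50781166 0.12773058 0.        ]
t(cm) [ 27.74   8.79 -13.12] w(deg) [ 0.14  0.03 -0.14] dist mm 319.2 rows 7.7
t(cm) [-1.000e-02  3.000e-02 -1.412e+01] w(deg) [ 0.14  0.03 -0.14] dist mm 141.2 rows 3.4
```

```bash
python3 -m handwheel '[{"tx":0,"ty":0,"tz":-2,"wx":0,"wy":0,"wz":0,"claw":0},{"tx":0,"ty":0,"tz":-5,"wx":0,"wy":0,"wz":0,"claw":0},{"tx":0,"ty":0,"tz":-9,"wx":0,"wy":0,"wz":0,"claw":0},{"tx":0,"ty":0,"tz":-13,"wx":0,"wy":0,"wz":0,"claw":0},{"tx":1.5,"ty":0.5,"tz":-15,"wx":0,"wy":0,"wz":0,"claw":0},{"tx":5,"ty":1.6,"tz":-15,"wx":0,"wy":0,"wz":0,"claw":0},{"tx":9,"ty":2.9,"tz":-15,"wx":0,"wy":0,"wz":0,"claw":0},{"tx":13,"ty":4.1,"tz":-15,"wx":0,"wy":0,"wz":0,"claw":0},{"tx":17,"ty":5.4,"tz":-15,"wx":0,"wy":0,"wz":0,"claw":0},{"tx":21,"ty":6.6,"tz":-15,"wx":0,"wy":0,"wz":0,"claw":0},{"tx":24.8,"ty":7.9,"tz":-15,"wx":0,"wy":0,"wz":0,"claw":0},{"tx":27.5,"ty":8.8,"tz":-15,"wx":0,"wy":0,"wz":0,"claw":0}]' 20
python3 - <<'E'
from h import *
s=st();p=w2w(-0.025,0.05)
im,d=vision.get_image('side');cv2.imwrite('pics/side3.png',im)
im,d=vision.get_image('wrist');cv2.imwrite('pics/w3.png',im); s=st()
print(inw(s['position']));delta([p[0],p[1],0.09],9.6)
E
```

```text
clock: 10.13
position: [0.5071, 0.13, 0.2278]
ee_rot: [-2.026, -2.399, -0.002]
force: [0.7, 1.4, -3.2]
width: 0.276
clk 10.13 pos [0.5071 0.13   0.2278] rv [-2.026e+00 -2.399e+00 -2.000e-03] F [ 0.7  1.4 -3.2] T [-0.05 -0.02  0.01] w 0.276 q [-0.72  0.29  0.47  1.87 -0.15  1.02 -0.02]
clk 10.23 pos [0.5073 0.1319 0.2274] rv [-2.020e+00 -2.404e+00 -2.000e-03] F [-0.6 -0.8 -2.1] T [-0.18  0.07  0.02] w 0.278 q [-0.72  0.29  0.46  1.86 -0.16  1.02 -0.02]
[-0.02483918  0.05421777]
t(cm) [-0.45 -0.02 13.74] w(deg) [-0.01 -0.11  0.34] dist mm 137.4 rows 3.3
```

View pics/side3.png

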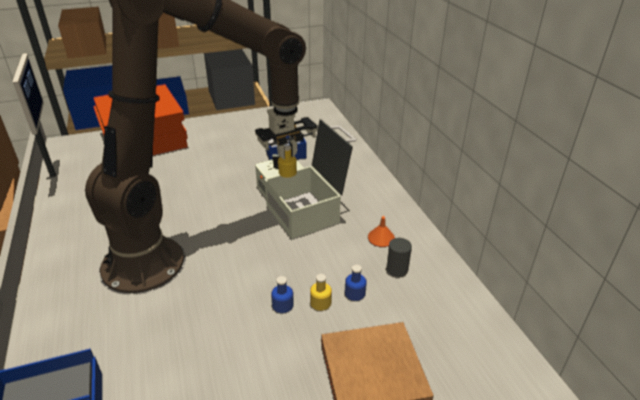

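View pics/w3.png

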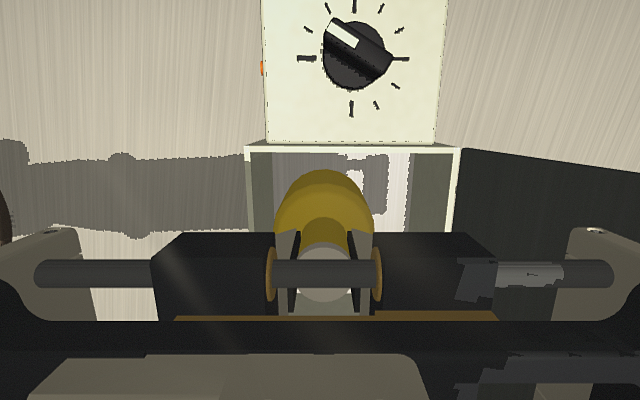

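The wrist view shows the dial's pointer up and to the left, about 58° clockwise from the off tick, so it's at position 2. The bottle hangs over the well's +y half, so I'll lower it.

```bash
python3 -m handwheel '[{"tx":-0.4,"ty":0,"tz":3,"wx":0,"wy":0,"wz":0,"claw":0},{"tx":-0.4,"ty":0,"tz":6,"wx":0,"wy":0,"wz":0,"claw":0},{"tx":-0.4,"ty":0,"tz":9,"wx":0,"wy":0,"wz":0,"claw":0},{"tx":-0.4,"ty":0,"tz":11.5,"wx":0,"wy":0,"wz":0,"claw":0},{"tx":-0.4,"ty":0,"tz":13,"wx":0,"wy":0,"wz":0,"claw":0},{"tx":-0.4,"ty":0,"tz":13.7,"wx":0,"wy":0,"wz":0,"claw":0},{"tx":-0.4,"ty":0,"tz":14,"wx":0,"wy":0,"wz":0,"claw":0},{"tx":-0.4,"ty":0,"tz":14,"wx":0,"wy":0,"wz":0,"claw":0},{"tx":-0.4,"ty":0,"tz":14,"wx":0,"wy":0,"wz":0,"claw":0}]' 20; python3 -c "
from h import *
s=st(); print(inw(s['position']))"
```

```text
clock: 10.98
position: [0.509, 0.1214, 0.0887]
ee_rot: [2.031, 2.396, 0.002]
force: [0.8, 0.3, -2.7]
width: 0.279
clk 10.98 pos [0.509  0.1214 0.0887] rv [2.031e+00 2.396e+00 2.000e-03] F [ 0.8  0.3 -2.7] T [-0.07  0.03 -0.01] w 0.279 q [-0.63  0.47  0.4   2.01 -0.28  0.7   0.11]
[-0.02490727  0.04359684]
```

```bash
python3 -m handwheel '[{"tx":0,"ty":0,"tz":0.2,"wx":0,"wy":0,"wz":0,"claw":0},{"tx":0,"ty":0,"tz":0.35,"wx":0,"wy":0,"wz":0,"claw":0},{"tx":0,"ty":0,"tz":0.35,"wx":0,"wy":0,"wz":0,"claw":0}]' 20; python3 -c "
from h import *
s=st(); print(inw(s['position']))"
```

```text
clock: 11.23
position: [0.5089, 0.1218, 0.0848]
ee_rot: [2.03, 2.397, 0.003]
force: [0.7, 0.3, -0.5]
width: 0.278
clk 11.23 pos [0.5089 0.1218 0.0848] rv [2.03  2.397 0.003] F [ 0.7  0.3 -0.5] T [-0.05 -0.01  0.  ] w 0.278 q [-0.63  0.48  0.39  2.02 -0.28  0.69  0.11]
[-0.02488263  0.04400443]
```

Weight is off the gripper, so the bottle is on the floor. I'll release and rise.

```bash
python3 -m handwheel '[{"tx":0,"ty":0,"tz":0,"wx":0,"wy":0,"wz":0,"claw":0.35},{"tx":0,"ty":0,"tz":0,"wx":0,"wy":0,"wz":0,"claw":0.45},{"tx":0,"ty":0,"tz":0,"wx":0,"wy":0,"wz":0,"claw":0.45},{"tx":0,"ty":0,"tz":-1.5,"wx":0,"wy":0,"wz":0,"claw":0.45},{"tx":0,"ty":0,"tz":-4,"wx":0,"wy":0,"wz":0,"claw":0.45},{"tx":0,"ty":0,"tz":-8,"wx":0,"wy":0,"wz":0,"claw":0.45},{"tx":0,"ty":0,"tz":-12,"wx":0,"wy":0,"wz":0,"claw":0.45},{"tx":0,"ty":0,"tz":-16,"wx":0,"wy":0,"wz":0,"claw":0.45},{"tx":0,"ty":0,"tz":-17,"wx":0,"wy":0,"wz":0,"claw":0.45},{"tx":0,"ty":0,"tz":-17,"wx":0,"wy":0,"wz":0,"claw":0.45}]' 20; python3 bot.py 4
python3 - <<'E'
from h import *
im,d=vision.get_image('wrist');cv2.imwrite('pics/w4.png',im)
delta([0.468,-0.326,0.25],9.6)
E
```

```text
clock: 12.07
position: [0.5102, 0.1218, 0.2579]
ee_rot: [2.029, 2.395, 0.01]
force: [0.6, 0.6, -0.3]
width: 0.448
clk 12.07 pos [0.5102 0.1218 0.2579] rv [2.029 2.395 0.01 ] F [ 0.6  0.6 -0.3] T [-0.02  0.   -0.03] w 0.448 q [-0.72  0.26  0.49  1.83 -0.14  1.08 -0.02]
side [282 188  16  21 232] [291. 198.] zmax 0.1
    47 ((511.5721740722656, 118.95185852050781), 33.58548355102539)
side [310 282  22  29 510] [320. 296.] zmax 1.086
    151 ((464.6385498046875, -332.7792053222656), 30.84320068359375)
top [282 218   8  17  60] [287. 225.] zmax 0.407
    18 ((509.17950439453125, 104.80018615722656), 21.221059799194336)
top [406 226  22  19 247] [415. 236.] zmax 0.1
    139 ((468.7839050292969, -324.3616027832031), 29.444091796875)
t(cm) [-43.49 -11.26   0.35] w(deg) [-0.08  0.   -0.14] dist mm 449.2 rows 10.8
```

View pics/side_4.png

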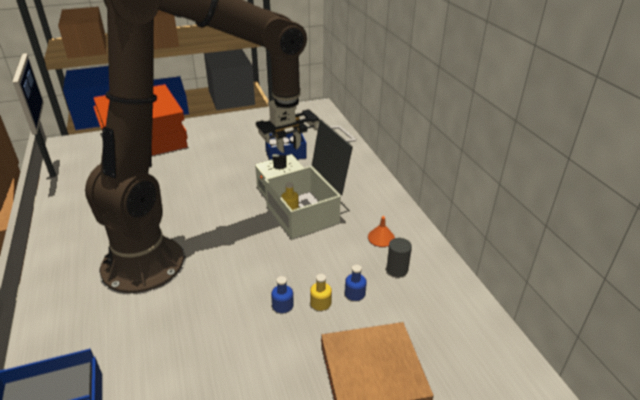

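View pics/w4.png

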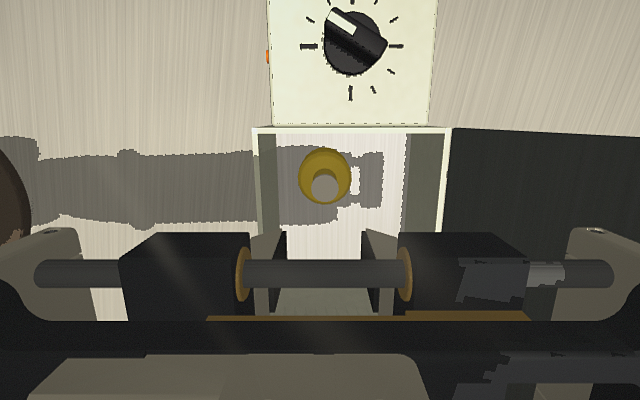

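The first bottle stands upright in the well, at wrist (324,178) and side (291,198). Next is the second bottle, at about (0.468,-0.326). I'll check it again from above.

```bash
python3 -m handwheel '[{"tx":-43.5,"ty":-11.3,"tz":0,"wx":0,"wy":0,"wz":0,"claw":0.5},{"tx":-43.5,"ty":-11.3,"tz":0,"wx":0,"wy":0,"wz":0,"claw":0.5},{"tx":-43.5,"ty":-11.3,"tz":0,"wx":0,"wy":0,"wz":0,"claw":0.5},{"tx":-43.5,"ty":-11.3,"tz":0,"wx":0,"wy":0,"wz":0,"claw":0.5},{"tx":-43.5,"ty":-11.3,"tz":0,"wx":0,"wy":0,"wz":0,"claw":0.5},{"tx":-43.5,"ty":-11.3,"tz":0,"wx":0,"wy":0,"wz":0,"claw":0.5},{"tx":-43.5,"ty":-11.3,"tz":0,"wx":0,"wy":0,"wz":0,"claw":0.5},{"tx":-43.5,"ty":-11.3,"tz":0,"wx":0,"wy":0,"wz":0,"claw":0.5},{"tx":-43.5,"ty":-11.3,"tz":0,"wx":0,"wy":0,"wz":0,"claw":0.5},{"tx":-43.5,"ty":-11.3,"tz":0,"wx":0,"wy":0,"wz":0,"claw":0.5},{"tx":-43.5,"ty":-11.3,"tz":0,"wx":0,"wy":0,"wz":0,"claw":0.5},{"tx":-43.5,"ty":-11.3,"tz":0,"wx":0,"wy":0,"wz":0,"claw":0.5}]' 20; python3 bot.py 5
python3 - <<'E'
from h import *
s=sensors.observe();im,d=vision.get_image('wrist');cv2.imwrite('pics/w5.png',im); c=cam('wrist',s)
print(proj('wrist',[.467,-.327,.1],c))
hsv=cv2.cvtColor(im,cv2.COLOR_BGR2HSV); m=(hsv[...,1]<70)&(hsv[...,2]>60); P=cloud('wrist',d,c)
m&=(P[...,2]>0.092)&(P[...,2]<0.11)&(d>.12)&(abs(P[...,0]-.467)<.04)&(abs(P[...,1]+.33)<.06); q=P[m]; print(len(q), q.mean(0),q.min(0),q.max(0))
delta([0.467,-0.326,0.078],9.6)
E
```

```text
clock: 13.22
position: [0.4646, -0.3336, 0.2528]
ee_rot: [-2.042, -2.387, 0.008]
force: [-0.3, 0.8, -0.1]
width: 0.499
clk 13.22 pos [ 0.4646 -0.3336  0.2528] rv [-2.042 -2.387  0.008] F [-0.3  0.8 -0.1] T [-0.04  0.06  0.03] w 0.499 q [ 0.04  0.38  0.67  1.73 -0.25  1.12  0.95]
side [281 188  18  21 260] [291. 198.] zmax 1.086
    63 ((507.202392578125, 119.53925323486328), 30.458833694458008)
side [310 282  22  29 521] [320. 296.] zmax 1.086
    144 ((465.7816467285156, -332.1822204589844), 28.80910873413086)
top [271 217  19  20 226] [281. 227.] zmax 1.474
    48 ((509.9064636230469, 124.75090026855469), 30.149049758911133)
top [406 226  21  20 221] [414. 235.] zmax 1.474
    111 ((469.7940368652344, -323.3319091796875), 29.273120880126953)
[324.93493155 188.9608475 ]
562 [ 0.46756664 -0.32612987  0.10003524] [ 0.45452734 -0.33975701  0.09482938] [ 0.48060569 -0.31340938  0.1022074 ]
t(cm) [-5.000e-02 -1.000e-02  1.745e+01] w(deg) [-0.14 -0.11 -0.21] dist mm 174.5 rows 4.2
```

View pics/w5.png

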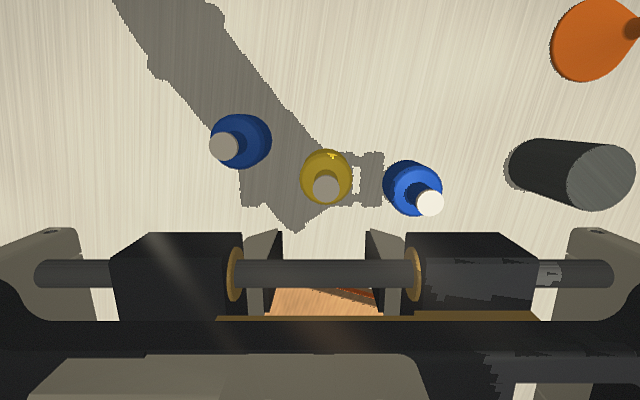

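The yellow neck, at wrist (325,187), sits between the two blue ones at (224,146) and (430,203). There's room for the jaws.

```bash
python3 -m handwheel '[{"tx":0,"ty":0,"tz":4,"wx":0,"wy":0,"wz":0,"claw":0.5},{"tx":0,"ty":0,"tz":8,"wx":0,"wy":0,"wz":0,"claw":0.5},{"tx":0,"ty":0,"tz":11.5,"wx":0,"wy":0,"wz":0,"claw":0.5},{"tx":0,"ty":0,"tz":14.5,"wx":0,"wy":0,"wz":0,"claw":0.5},{"tx":0,"ty":0,"tz":16.5,"wx":0,"wy":0,"wz":0,"claw":0.5},{"tx":0,"ty":0,"tz":17.3,"wx":0,"wy":0,"wz":0,"claw":0.5},{"tx":0,"ty":0,"tz":17.3,"wx":0,"wy":0,"wz":0,"claw":0.5},{"tx":0,"ty":0,"tz":17.3,"wx":0,"wy":0,"wz":0,"claw":0.35},{"tx":0,"ty":0,"tz":17.3,"wx":0,"wy":0,"wz":0,"claw":0.1},{"tx":0,"ty":0,"tz":17.3,"wx":0,"wy":0,"wz":0,"claw":0},{"tx":0,"ty":0,"tz":17.3,"wx":0,"wy":0,"wz":0,"claw":0},{"tx":0,"ty":0,"tz":17.3,"wx":0,"wy":0,"wz":0,"claw":0}]' 20; python3 -c "
from h import *
s=st();p=w2w(-0.025,-0.05); print(p)
delta([p[0],p[1],0.23],9.6);delta([s['position'][0],s['position'][1],0.22],9.6)"
```

```text
clock: 14.37
position: [0.4688, -0.3265, 0.0824]
ee_rot: [2.03, 2.395, 0.001]
force: [-1.1, 1.8, 6.9]
width: 0.275
clk 14.37 pos [ 0.4688 -0.3265  0.0824] rv [2.030e+00 2.395e+00 1.000e-03] F [-1.1  1.8  6.9] T [0.07 0.14 0.05] w 0.275 q [ 0.13  0.57  0.55  1.91 -0.42  0.77  1.08]
[0.52448854 0.02913098 0.        ]
t(cm) [ 34.16  11.35 -14.78] w(deg) [ 0.1   0.06 -0.15] dist mm 389.1 rows 9.3
t(cm) [-1.000e-02  2.000e-02 -1.376e+01] w(deg) [ 0.1   0.06 -0.15] dist mm 137.6 rows 3.3
```

```bash
python3 -m handwheel '[{"tx":0,"ty":0,"tz":-2,"wx":0,"wy":0,"wz":0,"claw":0},{"tx":0,"ty":0,"tz":-5,"wx":0,"wy":0,"wz":0,"claw":0},{"tx":0,"ty":0,"tz":-9,"wx":0,"wy":0,"wz":0,"claw":0},{"tx":0,"ty":0,"tz":-13,"wx":0,"wy":0,"wz":0,"claw":0},{"tx":1.5,"ty":0.5,"tz":-15,"wx":0,"wy":0,"wz":0,"claw":0},{"tx":5,"ty":1.7,"tz":-15,"wx":0,"wy":0,"wz":0,"claw":0},{"tx":8.8,"ty":2.9,"tz":-15,"wx":0,"wy":0,"wz":0,"claw":0},{"tx":12.6,"ty":4.2,"tz":-15,"wx":0,"wy":0,"wz":0,"claw":0},{"tx":16.4,"ty":5.5,"tz":-15,"wx":0,"wy":0,"wz":0,"claw":0},{"tx":20.2,"ty":6.7,"tz":-15,"wx":0,"wy":0,"wz":0,"claw":0},{"tx":24,"ty":8,"tz":-15,"wx":0,"wy":0,"wz":0,"claw":0},{"tx":26.5,"ty":8.8,"tz":-15,"wx":0,"wy":0,"wz":0,"claw":0}]' 20; python3 -m handwheel '[{"tx":3.8,"ty":1.3,"tz":0,"wx":0,"wy":0,"wz":0,"claw":0},{"tx":6.5,"ty":2.1,"tz":0,"wx":0,"wy":0,"wz":0,"claw":0},{"tx":7.5,"ty":2.5,"tz":0,"wx":0,"wy":0,"wz":0,"claw":0},{"tx":7.5,"ty":2.5,"tz":0,"wx":0,"wy":0,"wz":0,"claw":0}]' 20;  python3 - <<'E'
from h import *
s=st();p=w2w(-0.025,-0.05)
im,d=vision.get_image('side');cv2.imwrite('pics/side6.png',im)
im,d=vision.get_image('wrist');cv2.imwrite('pics/w6.png',im); s=st()
print(inw(s['position']));delta([p[0],p[1],0.092],9.6)
E
```

```text
clock: 15.37
position: [0.5117, -0.0457, 0.2313]
ee_rot: [-2.026, -2.4, -0.002]
force: [1.1, 0.1, -1.6]
width: 0.28
clock: 15.7
position: [0.524, 0.0315, 0.231]
ee_rot: [-2.024, -2.402, -0.001]
force: [-0.4, -0.1, -1.4]
width: 0.28
clk 15.7 pos [0.524  0.0315 0.231 ] rv [-2.024e+00 -2.402e+00 -1.000e-03] F [-0.4 -0.1 -1.4] T [-0.1   0.04  0.03] w 0.28 q [-0.61  0.3   0.58  1.86 -0.19  1.03  0.22]
clk 15.8 pos [0.5236 0.0272 0.2312] rv [ 2.031e+00  2.397e+00 -1.000e-03] F [-0.4 -0.2 -1.9] T [-0.15  0.02  0.01] w 0.278 q [-0.61  0.3   0.58  1.86 -0.19  1.03  0.22]
[-0.02618252 -0.05179415]
t(cm) [ 0.19  0.12 13.92] w(deg) [-0.02  0.03 -0.14] dist mm 139.3 rows 3.3
```

View pics/side6.png

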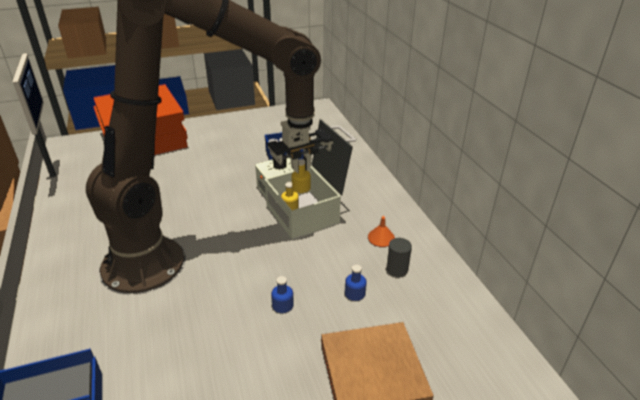

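View pics/w6.png

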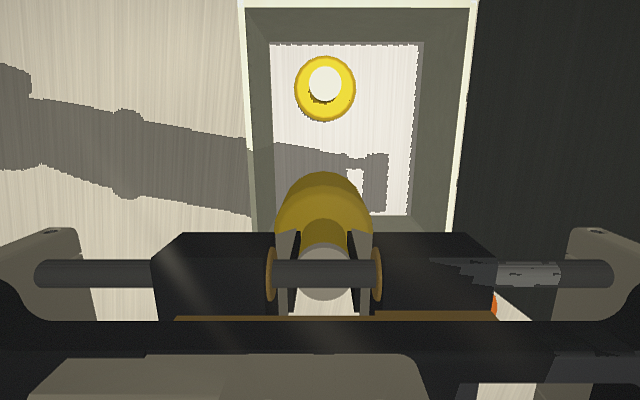

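The first bottle stands upright at wrist (325,88), and the second hangs over the -y half. I'll lower it.

```bash
python3 -m handwheel '[{"tx":0.1,"ty":0.1,"tz":3,"wx":0,"wy":0,"wz":0,"claw":0},{"tx":0.1,"ty":0.1,"tz":6,"wx":0,"wy":0,"wz":0,"claw":0},{"tx":0.1,"ty":0.1,"tz":9,"wx":0,"wy":0,"wz":0,"claw":0},{"tx":0.1,"ty":0.1,"tz":11.5,"wx":0,"wy":0,"wz":0,"claw":0},{"tx":0.1,"ty":0.1,"tz":13,"wx":0,"wy":0,"wz":0,"claw":0},{"tx":0.1,"ty":0.1,"tz":13.7,"wx":0,"wy":0,"wz":0,"claw":0},{"tx":0.1,"ty":0.1,"tz":14.1,"wx":0,"wy":0,"wz":0,"claw":0},{"tx":0.1,"ty":0.1,"tz":14.1,"wx":0,"wy":0,"wz":0,"claw":0},{"tx":0.1,"ty":0.1,"tz":14.1,"wx":0,"wy":0,"wz":0,"claw":0}]' 20; python3 -c "
from h import *
s=st(); print(inw(s['position']))"
```

```text
clock: 16.55
position: [0.5254, 0.0282, 0.0912]
ee_rot: [2.031, 2.395, 0.001]
force: [-0.1, -0.5, -1.0]
width: 0.278
clk 16.55 pos [0.5254 0.0282 0.0912] rv [2.031e+00 2.395e+00 1.000e-03] F [-0.1 -0.5 -1. ] T [-0.04  0.08 -0.06] w 0.278 q [-0.51  0.49  0.49  2.01 -0.34  0.72  0.35]
[-0.02427141 -0.05104569]
```

```bash
python3 -m handwheel '[{"tx":0,"ty":0,"tz":0.15,"wx":0,"wy":0,"wz":0,"claw":0},{"tx":0,"ty":0,"tz":0.3,"wx":0,"wy":0,"wz":0,"claw":0},{"tx":0,"ty":0,"tz":0.3,"wx":0,"wy":0,"wz":0,"claw":0}]' 20; python3 -c "
from h import *
s=st(); print(inw(s['position']))"
```

```text
clock: 16.8
position: [0.5252, 0.029, 0.0882]
ee_rot: [2.03, 2.397, 0.002]
force: [-2.4, 0.1, 4.5]
width: 0.279
clk 16.8 pos [0.5252 0.029  0.0882] rv [2.030e+00 2.397e+00 2.000e-03] F [-2.4  0.1  4.5] T [-0.19  0.42  0.02] w 0.279 q [-0.51  0.49  0.49  2.01 -0.34  0.72  0.35]
[-0.02431923 -0.0502626 ]
```

```bash
python3 -m handwheel '[{"tx":0,"ty":0,"tz":0,"wx":0,"wy":0,"wz":0,"claw":0.35},{"tx":0,"ty":0,"tz":0,"wx":0,"wy":0,"wz":0,"claw":0.45},{"tx":0,"ty":0,"tz":0,"wx":0,"wy":0,"wz":0,"claw":0.45},{"tx":0,"ty":0,"tz":-1.5,"wx":0,"wy":0,"wz":0,"claw":0.45},{"tx":0,"ty":0,"tz":-4,"wx":0,"wy":0,"wz":0,"claw":0.45},{"tx":0,"ty":0,"tz":-8,"wx":0,"wy":0,"wz":0,"claw":0.45},{"tx":0,"ty":0,"tz":-12,"wx":0,"wy":0,"wz":0,"claw":0.45},{"tx":0,"ty":0,"tz":-16,"wx":0,"wy":0,"wz":0,"claw":0.45},{"tx":0,"ty":0,"tz":-20,"wx":0,"wy":0,"wz":0,"claw":0.45},{"tx":0,"ty":0,"tz":-24,"wx":0,"wy":0,"wz":0,"claw":0.45},{"tx":0,"ty":0,"tz":-28,"wx":0,"wy":0,"wz":0,"claw":0.45},{"tx":0,"ty":0,"tz":-29,"wx":0,"wy":0,"wz":0,"claw":0.45}]' 20; python3 bot.py 7
python3 - <<'E'
from h import *
im,d=vision.get_image('wrist');cv2.imwrite('pics/w7.png',im)
delta([0.7074,0.1125,0.38],9.6)
E
```

```text
clock: 17.8
position: [0.5266, 0.0285, 0.3835]
ee_rot: [2.028, 2.393, 0.011]
force: [0.9, 1.0, 0.5]
width: 0.451
clk 17.8 pos [0.5266 0.0285 0.3835] rv [2.028 2.393 0.011] F [0.9 1.  0.5] T [-0.08 -0.05 -0.  ] w 0.451 q [-0.66  0.18  0.63  1.61 -0.11  1.37  0.14]
side [281 188  24  22 305] [292. 199.] zmax 1.086
    75 ((511.6922607421875, 97.11947631835938), 52.05462646484375)
t(cm) [ 5.24 19.36 -0.17] w(deg) [ 0.12 -0.03 -0.14] dist mm 200.6 rows 4.8
```

View pics/side_7.png

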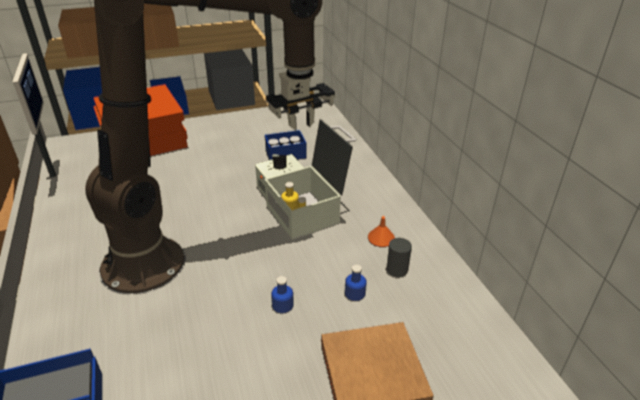

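View pics/w7.png

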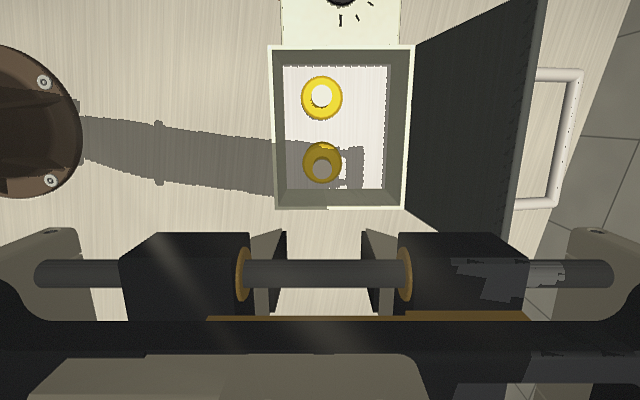

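Both bottles stand upright in the well, at wrist (322,97) and (321,163), and the lid is still open. I'll regrip the bar.

```bash
python3 -m handwheel '[{"tx":5.2,"ty":19.4,"tz":-1,"wx":0,"wy":0,"wz":0,"claw":0.4},{"tx":5.2,"ty":19.4,"tz":-1,"wx":0,"wy":0,"wz":0,"claw":0.4},{"tx":5.2,"ty":19.4,"tz":-1,"wx":0,"wy":0,"wz":0,"claw":0.4},{"tx":5.2,"ty":19.4,"tz":-1,"wx":0,"wy":0,"wz":0,"claw":0.35},{"tx":5.2,"ty":19.4,"tz":-1,"wx":0,"wy":0,"wz":0,"claw":0.35},{"tx":5.2,"ty":19.4,"tz":-1,"wx":0,"wy":0,"wz":0,"claw":0.35},{"tx":5.2,"ty":19.4,"tz":-1,"wx":0,"wy":0,"wz":0,"claw":0.35},{"tx":5.2,"ty":19.4,"tz":-1,"wx":0,"wy":0,"wz":0,"claw":0.35}]' 15
python3 - <<'E'
from h import *
st();s=sensors.observe();im,d=vision.get_image('wrist');cv2.imwrite('pics/w8.png',im); c=cam('wrist',s)
P=cloud('wrist',d,c); m=(P[...,2]>0.265)&(P[...,2]<0.3)&(d>.06)&(P[...,0]>.66); k,l,stt,cc=cv2.connectedComponentsWithStats(m.astype(np.uint8))
for i in range(1,k):
  if stt[i,4]>80: q=P[l==i]; print(stt[i],q.mean(0),q.min(0),q.max(0))
print(inw(s['position']))
delta([0.709,0.112,0.274],9.6)
E
```

```text
clock: 18.62
position: [0.7071, 0.1112, 0.3851]
ee_rot: [-2.031, -2.395, 0.005]
force: [-0.3, -0.6, -0.6]
width: 0.353
clk 18.62 pos [0.7071 0.1112 0.3851] rv [-2.031 -2.395  0.005] F [-0.3 -0.6 -0.6] T [-0.1   0.01  0.01] w 0.353 q [-0.54  0.58  0.61  1.09 -0.31  1.57  0.16]
[ 274  137   57  122 2127] [0.69802562 0.12089676 0.28062207] [0.66017913 0.05814657 0.27448594] [0.71966089 0.16396621 0.2889559 ]
[266 155  11  80 528] [0.66395393 0.10531994 0.29109035] [0.66001506 0.07930299 0.28777897] [0.67078833 0.14471073 0.29327206]
[0.16878453 0.00050228]
t(cm) [ 0.07  0.25 11.23] w(deg) [-0.1   0.02 -0.24] dist mm 112.3 rows 2.7
```

View pics/w8.png

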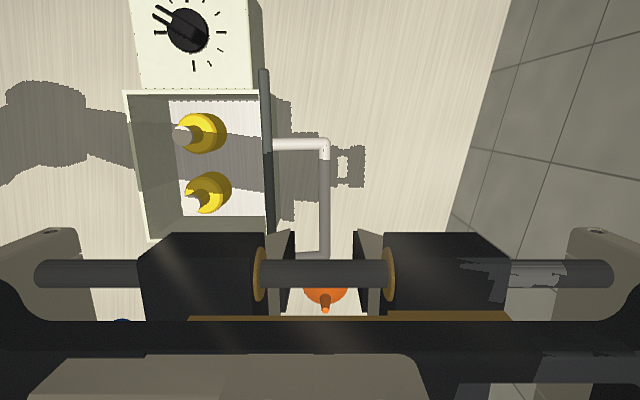

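The bar is centred between the jaws at column 325, spanning rows 145 to 250.

```bash
python3 -m handwheel '[{"tx":0,"ty":0.1,"tz":4,"wx":0,"wy":0,"wz":0,"claw":0.35},{"tx":0,"ty":0.1,"tz":7.5,"wx":0,"wy":0,"wz":0,"claw":0.35},{"tx":0,"ty":0.1,"tz":10,"wx":0,"wy":0,"wz":0,"claw":0.35},{"tx":0,"ty":0.1,"tz":11.2,"wx":0,"wy":0,"wz":0,"claw":0.35},{"tx":0,"ty":0.1,"tz":11.2,"wx":0,"wy":0,"wz":0,"claw":0.35},{"tx":0,"ty":0.1,"tz":11.2,"wx":0,"wy":0,"wz":0,"claw":0.15},{"tx":0,"ty":0.1,"tz":11.2,"wx":0,"wy":0,"wz":0,"claw":0},{"tx":0,"ty":0.1,"tz":11.2,"wx":0,"wy":0,"wz":0,"claw":0},{"tx":0,"ty":0.1,"tz":11.2,"wx":0,"wy":0,"wz":0,"claw":0}]' 12
python3 - <<'E'
from h import *
s=st();p=inw(s['position']);print(p)
x,z=p[0]-.09,s['position'][2]+.005-.115;r=np.hypot(x,z);a0=np.arctan2(z,x);t0=np.pi-np.arctan2(.05,.172)-a0;print('r',r,'theta',t0)
for th in np.arange(t0,-.01,-t0/24):
  a=a0+t0-th; rr=.181; print(round(th,2),'ty',round((rr*np.cos(a)-rr*np.cos(a0))*100,1),'tz',round((rr*np.sin(a0)-rr*np.sin(a))*100,1))
E
```

```text
clock: 19.42
position: [0.7079, 0.1118, 0.2771]
ee_rot: [-2.031, -2.396, 0.0]
force: [-18.4, -2.4, 14.0]
width: 0.113
clk 19.42 pos [0.7079 0.1118 0.2771] rv [-2.031 -2.396  0.   ] F [-18.4  -2.4  14. ] T [-0.62  4.06  0.03] w 0.113 q [-0.55  0.61  0.58  1.29 -0.33  1.33  0.19]
[0.16966143 0.00087217]
r 0.185081655989811 theta 1.7328449994291906
1.73 ty 0.0 tz 0.0
1.66 ty -1.2 tz -0.5
1.59 ty -2.4 tz -1.0
1.52 ty -3.7 tz -1.3
1.44 ty -5.0 tz -1.5
1.37 ty -6.3 tz -1.7
1.3 ty -7.6 tz -1.8
1.23 ty -8.9 tz -1.7
1.16 ty -10.2 tz -1.6
1.08 ty -11.5 tz -1.4
1.01 ty -12.7 tz -1.1
0.94 ty -14.0 tz -0.7
0.87 ty -15.2 tz -0.2
0.79 ty -16.4 tz 0.4
0.72 ty -17.5 tz 1.1
0.65 ty -18.6 tz 1.8
0.58 ty -19.6 tz 2.6
0.51 ty -20.6 tz 3.5
0.43 ty -21.4 tz 4.5
0.36 ty -22.3 tz 5.5
0.29 ty -23.0 tz 6.5
0.22 ty -23.7 tz 7.7
0.14 ty -24.3 tz 8.8
0.07 ty -24.8 tz 10.0
-0.0 ty -25.2 tz 11.3
```

```bash
python3 -m handwheel '[{"tx":0,"ty":-0.8,"tz":-0.4,"wx":0,"wy":0,"wz":0,"claw":0},{"tx":0,"ty":-1.6,"tz":-0.8,"wx":0,"wy":0,"wz":0,"claw":0},{"tx":0,"ty":-2.8,"tz":-1.2,"wx":0,"wy":0,"wz":0,"claw":0},{"tx":0,"ty":-4.0,"tz":-1.5,"wx":0,"wy":0,"wz":0,"claw":0},{"tx":0,"ty":-5.3,"tz":-1.7,"wx":0,"wy":0,"wz":0,"claw":0},{"tx":0,"ty":-6.6,"tz":-1.9,"wx":0,"wy":0,"wz":0,"claw":0},{"tx":0,"ty":-7.9,"tz":-2.0,"wx":0,"wy":0,"wz":0,"claw":0},{"tx":0,"ty":-9.2,"tz":-1.9,"wx":0,"wy":0,"wz":0,"claw":0},{"tx":0,"ty":-10.5,"tz":-1.8,"wx":0,"wy":0,"wz":0,"claw":0},{"tx":0,"ty":-11.8,"tz":-1.6,"wx":0,"wy":0,"wz":0,"claw":0},{"tx":0,"ty":-11.8,"tz":-1.6,"wx":0,"wy":0,"wz":0,"claw":0}]' 12
cat > arc.py <<'E'
from h import *
s=st();p=inw(s['position']);print(p)
x,z=p[0]-.09,s['position'][2]+.005-.115;r=np.hypot(x,z);a0=np.arctan2(z,x);t0=np.pi-np.arctan2(.05,.172)-a0;print('r',r,'theta',t0)
for th in np.arange(t0,-.01,-t0/14):
  a=a0+t0-th; rr=.181; print(round(th,2),'ty',round((rr*np.cos(a)-rr*np.cos(a0))*100,1),'tz',round((rr*np.sin(a0)-rr*np.sin(a))*100,1))
E
python3 arc.py
```

```text
clock: 20.33
position: [0.5901, 0.0923, 0.2921]
ee_rot: [-2.031, -2.396, -0.001]
force: [-1.1, -1.6, 0.9]
width: 0.104
clk 20.33 pos [0.5901 0.0923 0.2921] rv [-2.031e+00 -2.396e+00 -1.000e-03] F [-1.1 -1.6  0.9] T [-0.41  0.12  0.03] w 0.104 q [-0.67  0.38  0.61  1.6  -0.23  1.23  0.15]
[0.05017862 0.00133228]
r 0.1864198316966488 theta 1.0726253929000755
1.07 ty 0.0 tz 0.0
1.0 ty -1.3 tz 0.3
0.92 ty -2.7 tz 0.8
0.84 ty -3.9 tz 1.3
0.77 ty -5.2 tz 2.0
0.69 ty -6.3 tz 2.7
0.61 ty -7.4 tz 3.6
0.54 ty -8.5 tz 4.5
0.46 ty -9.5 tz 5.4
0.38 ty -10.4 tz 6.5
0.31 ty -11.2 tz 7.6
0.23 ty -11.9 tz 8.8
0.15 ty -12.5 tz 10.0
0.08 ty -13.1 tz 11.3
0.0 ty -13.5 tz 12.6
```

```bash
python3 -m handwheel '[{"tx":0,"ty":-1.3,"tz":0.3,"wx":0,"wy":0,"wz":0,"claw":0},{"tx":0,"ty":-2.6,"tz":0.8,"wx":0,"wy":0,"wz":0,"claw":0},{"tx":0,"ty":-3.9,"tz":1.4,"wx":0,"wy":0,"wz":0,"claw":0},{"tx":0,"ty":-5.1,"tz":2.1,"wx":0,"wy":0,"wz":0,"claw":0},{"tx":0,"ty":-6.2,"tz":2.8,"wx":0,"wy":0,"wz":0,"claw":0},{"tx":0,"ty":-7.3,"tz":3.7,"wx":0,"wy":0,"wz":0,"claw":0},{"tx":0,"ty":-8.4,"tz":4.6,"wx":0,"wy":0,"wz":0,"claw":0},{"tx":0,"ty":-9.4,"tz":5.6,"wx":0,"wy":0,"wz":0,"claw":0},{"tx":0,"ty":-10.2,"tz":6.7,"wx":0,"wy":0,"wz":0,"claw":0},{"tx":0,"ty":-11.0,"tz":7.9,"wx":0,"wy":0,"wz":0,"claw":0},{"tx":0,"ty":-11.0,"tz":7.9,"wx":0,"wy":0,"wz":0,"claw":0}]' 12; python3 arc.py
```

```text
clock: 21.25
position: [0.48, 0.0738, 0.2105]
ee_rot: [-2.029, -2.393, 0.007]
force: [-9.1, -3.0, 3.5]
width: 0.101
clk 21.25 pos [0.48   0.0738 0.2105] rv [-2.029 -2.393  0.007] F [-9.1 -3.   3.5] T [-0.74  1.91 -0.01] w 0.101 q [-0.75  0.26  0.6   1.98 -0.18  0.96  0.11]
[-0.06142456  0.00145486]
r 0.18173277908361185 theta 0.30297796856642245
0.3 ty 0.0 tz 0.0
0.28 ty -0.2 tz 0.3
0.26 ty -0.4 tz 0.7
0.24 ty -0.6 tz 1.0
0.22 ty -0.8 tz 1.3
0.19 ty -1.0 tz 1.7
0.17 ty -1.2 tz 2.0
0.15 ty -1.3 tz 2.4
0.13 ty -1.5 tz 2.7
0.11 ty -1.7 tz 3.1
0.09 ty -1.8 tz 3.5
0.06 ty -1.9 tz 3.8
0.04 ty -2.1 tz 4.2
0.02 ty -2.2 tz 4.6
0.0 ty -2.3 tz 5.0
```

```bash
python3 -m handwheel '[{"tx":0,"ty":-0.5,"tz":0.7,"wx":0,"wy":0,"wz":0,"claw":0},{"tx":0,"ty":-0.9,"tz":1.4,"wx":0,"wy":0,"wz":0,"claw":0},{"tx":0,"ty":-1.3,"tz":2.1,"wx":0,"wy":0,"wz":0,"claw":0},{"tx":0,"ty":-1.6,"tz":2.8,"wx":0,"wy":0,"wz":0,"claw":0},{"tx":0,"ty":-1.9,"tz":3.5,"wx":0,"wy":0,"wz":0,"claw":0},{"tx":0,"ty":-2.2,"tz":4.2,"wx":0,"wy":0,"wz":0,"claw":0},{"tx":0,"ty":-2.4,"tz":4.7,"wx":0,"wy":0,"wz":0,"claw":0},{"tx":0,"ty":-2.5,"tz":5.0,"wx":0,"wy":0,"wz":0,"claw":0},{"tx":0,"ty":-2.5,"tz":5.0,"wx":0,"wy":0,"wz":0,"claw":0},{"tx":0,"ty":-2.5,"tz":5.0,"wx":0,"wy":0,"wz":0,"claw":0}]' 12; python3 arc.py | head -3
```

```text
clock: 22.08
position: [0.459, 0.0705, 0.1622]
ee_rot: [2.031, 2.397, -0.0]
force: [-2.7, -3.4, -1.5]
width: 0.105
clk 22.08 pos [0.459  0.0705 0.1622] rv [ 2.031  2.397 -0.   ] F [-2.7 -3.4 -1.5] T [-0.73  0.6  -0.01] w 0.105 q [-0.73  0.29  0.58  2.09 -0.22  0.82  0.14]
[-0.0826638   0.00168421]
r 0.1803915097897587 theta 0.010860799305194568
```

Shut, by the grip geometry. I'll release, rise and verify.

```bash
python3 -m handwheel '[{"tx":0,"ty":0,"tz":0,"wx":0,"wy":0,"wz":0,"claw":0.15},{"tx":0,"ty":0,"tz":0,"wx":0,"wy":0,"wz":0,"claw":0.35},{"tx":0,"ty":0,"tz":0,"wx":0,"wy":0,"wz":0,"claw":0.4},{"tx":0,"ty":0,"tz":-2,"wx":0,"wy":0,"wz":0,"claw":0.4},{"tx":0,"ty":0,"tz":-5,"wx":0,"wy":0,"wz":0,"claw":0.4},{"tx":0,"ty":0,"tz":-9,"wx":0,"wy":0,"wz":0,"claw":0.4},{"tx":0,"ty":0,"tz":-10,"wx":0,"wy":0,"wz":0,"claw":0.4},{"tx":0,"ty":0,"tz":-10,"wx":0,"wy":0,"wz":0,"claw":0.4}]' 12
python3 - <<'E'
from h import *
st();s=sensors.observe();im,d=vision.get_image('wrist');cv2.imwrite('pics/w9.png',im)
P=cloud('wrist',d,cam('wrist',s)); c,sn=np.cos(YAW),np.sin(YAW)
W=np.stack([c*(P[...,0]-WC[0])+sn*(P[...,1]-WC[1]),-sn*(P[...,0]-WC[0])+c*(P[...,1]-WC[1]),P[...,2]],-1)
m=(abs(W[...,0])<.08)&(W[...,1]>.03)&(W[...,1]<.1)&(abs(W[...,2]-.12)<.03)&(d>.1); q=W[m]; A=np.c_[q,np.ones(len(q))]; co=np.linalg.lstsq(A[:,[0,1,3]],q[:,2],rcond=None)[0]; print(m.sum(),co)
im,d=vision.get_image('side');cv2.imwrite('pics/side9.png',im)
p=w2w(0,.175); print('dial',p); delta([p[0],p[1],.26],9.6)
E
```

```text
clock: 22.75
position: [0.4613, 0.0714, 0.2655]
ee_rot: [2.029, 2.395, 0.01]
force: [0.3, 0.7, 0.8]
width: 0.4
clk 22.75 pos [0.4613 0.0714 0.2655] rv [2.029 2.395 0.01 ] F [0.3 0.7 0.8] T [-0.07  0.03  0.03] w 0.4 q [-0.81  0.15  0.62  1.95 -0.1   1.07  0.03]
13746 [ 2.06923622e-05 -1.29699396e-03  1.23153955e-01]
dial [0.51161547 0.25514931 0.        ]
t(cm) [17.28  8.2   0.25] w(deg) [ 0.08 -0.05 -0.11] dist mm 191.3 rows 4.6
```

View pics/w9.png

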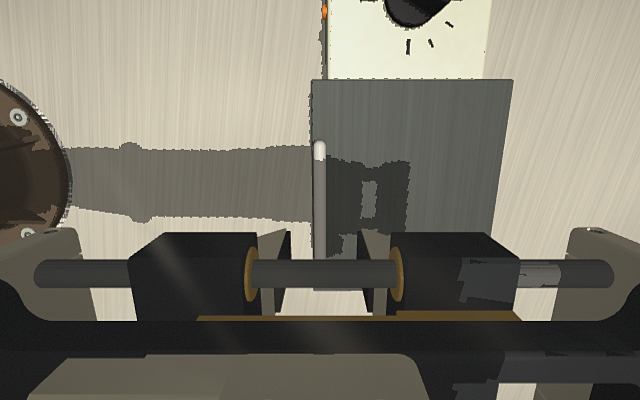

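View pics/side9.png

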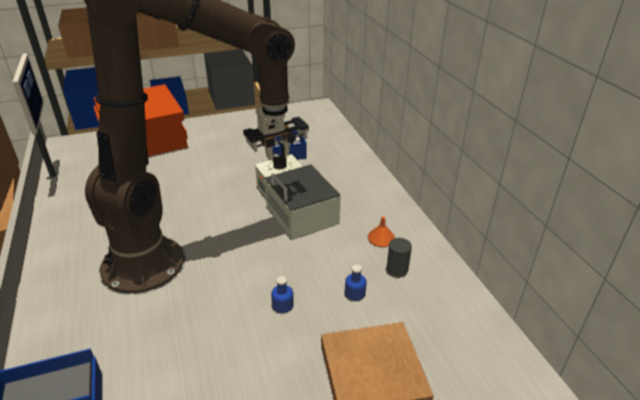

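Lid confirmed shut: its top is flat at z = 0.123 with a slope of about 0. Now over the dial, with the jaws turned 30° so they straddle its bar.

```bash
python3 -m handwheel '[{"tx":17.3,"ty":8.2,"tz":0,"wx":0,"wy":0,"wz":-30,"claw":0.5},{"tx":17.3,"ty":8.2,"tz":0,"wx":0,"wy":0,"wz":-30,"claw":0.5},{"tx":17.3,"ty":8.2,"tz":0,"wx":0,"wy":0,"wz":-30,"claw":0.5},{"tx":17.3,"ty":8.2,"tz":0,"wx":0,"wy":0,"wz":-30,"claw":0.5},{"tx":17.3,"ty":8.2,"tz":0,"wx":0,"wy":0,"wz":-30,"claw":0.5},{"tx":17.3,"ty":8.2,"tz":0,"wx":0,"wy":0,"wz":-30,"claw":0.5},{"tx":17.3,"ty":8.2,"tz":0,"wx":0,"wy":0,"wz":-30,"claw":0.5},{"tx":17.3,"ty":8.2,"tz":0,"wx":0,"wy":0,"wz":-30,"claw":0.5},{"tx":17.3,"ty":8.2,"tz":0,"wx":0,"wy":0,"wz":-30,"claw":0.5}]' 25
python3 - <<'E'
from h import *
np.set_printoptions(precision=4,suppress=True)
st();s=sensors.observe();im,d=vision.get_image('wrist');cv2.imwrite('pics/w10.png',im);c=cam('wrist',s)
P=cloud('wrist',d,c); p=w2w(0,.175,.145)
m=(P[...,2]>.138)&(P[...,2]<.155)&(np.hypot(P[...,0]-p[0],P[...,1]-p[1])<.04)&(d>.1); q=P[m]; print(m.sum(),q.mean(0),p)
r=cv2.minAreaRect((q[:,:2]*1000).astype(np.float32)); print(r)
g=cv2.cvtColor(im,cv2.COLOR_BGR2GRAY); mw=m&(g>140); 
if mw.any(): v=P[mw].mean(0)-q.mean(0); print('pointer warmer deg',np.degrees(np.arctan2(v[1],v[0])-YAW), mw.sum())
_,_,V=np.linalg.svd(q[:,:2]-q[:,:2].mean(0),full_matrices=False); print('bar world deg',np.degrees(np.arctan2(V[0,1],V[0,0])))
delta([p[0],p[1],.135],39.6)
E
```

```text
clock: 23.6
position: [0.5112, 0.253, 0.2615]
ee_rot: [-1.345, -2.839, 0.002]
force: [-0.1, -0.2, -0.0]
width: 0.499
clk 23.6 pos [0.5112 0.253  0.2615] rv [-1.345 -2.839  0.002] F [-0.1 -0.2 -0. ] T [-0.06  0.08  0.02] w 0.499 q [-0.89  0.34  0.46  1.71 -0.16  1.13  0.3 ]
993 [0.5093 0.2551 0.1442] [0.5116 0.2551 0.145 ]
((510.1035461425781, 254.34909057617188), (16.059673309326172, 51.0217170715332), 69.6924057006836)
pointer warmer deg 153.96021667999665 164
bar world deg -20.595199824927498
t(cm) [ 0.14  0.16 12.69] w(deg) [-0.05  0.   -0.29] dist mm 126.9 rows 3.0
```

View pics/w10.png

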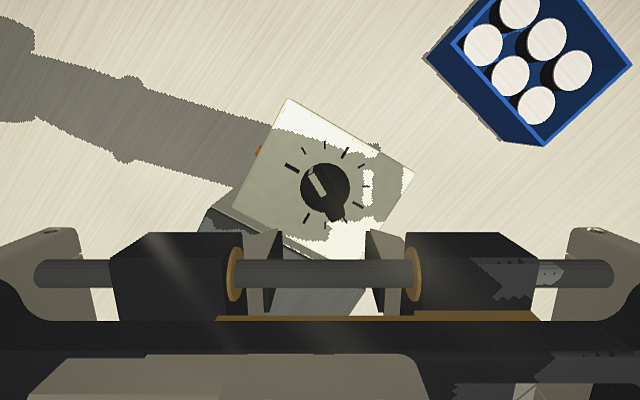

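Measured from depth, the bar lies at world angle 159.4° and the pointer at about 150–154° in the warmer frame. That's 30° clockwise of off, so the dial is at position 1. My earlier reading of 2 was a perspective error. It needs five clicks (150°), so I'll turn the jaws 30° more and descend.

```bash
python3 -m handwheel '[{"tx":0.1,"ty":0.1,"tz":2,"wx":0,"wy":0,"wz":-7,"claw":0.5},{"tx":0.1,"ty":0.1,"tz":4,"wx":0,"wy":0,"wz":-14,"claw":0.5},{"tx":0.1,"ty":0.1,"tz":5,"wx":0,"wy":0,"wz":-21,"claw":0.5},{"tx":0.1,"ty":0.1,"tz":5,"wx":0,"wy":0,"wz":-28,"claw":0.5},{"tx":0.1,"ty":0.1,"tz":5,"wx":0,"wy":0,"wz":-30,"claw":0.5},{"tx":0.1,"ty":0.1,"tz":5,"wx":0,"wy":0,"wz":-30,"claw":0.5},{"tx":0.1,"ty":0.1,"tz":5,"wx":0,"wy":0,"wz":-30,"claw":0.5}]' 25
python3 - <<'E'
from h import *
st();s=sensors.observe();im,d=vision.get_image('wrist');cv2.imwrite('pics/w11.png',im);c=cam('wrist',s)
P=cloud('wrist',d,c); p=w2w(0,.175,.145)
m=(P[...,2]>.138)&(P[...,2]<.155)&(np.hypot(P[...,0]-p[0],P[...,1]-p[1])<.04)&(d>.1); q=P[m]; print(m.sum(),q.mean(0),p)
r=cv2.minAreaRect((q[:,:2]*1000).astype(np.float32)); print(r)
delta([.5108,.2548,.135],69.5)
E
```

```text
clock: 24.23
position: [0.5117, 0.2553, 0.2125]
ee_rot: [0.565, 3.09, 0.001]
force: [-0.9, 0.3, -0.3]
width: 0.498
clk 24.23 pos [0.5117 0.2553 0.2125] rv [5.65e-01 3.09e+00 1.00e-03] F [-0.9  0.3 -0.3] T [ 0.03 -0.05 -0.03] w 0.498 q [-0.8   0.38  0.33  1.76 -0.14  1.02  0.79]
1425 [0.50886508 0.25496931 0.14426508] [0.51161547 0.25514931 0.145     ]
((509.7791442871094, 254.50535583496094), (15.828091621398926, 50.730838775634766), 69.43111419677734)
t(cm) [ 0.06 -0.11  7.75] w(deg) [ 0.03  0.01 -0.22] dist mm 77.6 rows 1.9
```

View pics/w11.png

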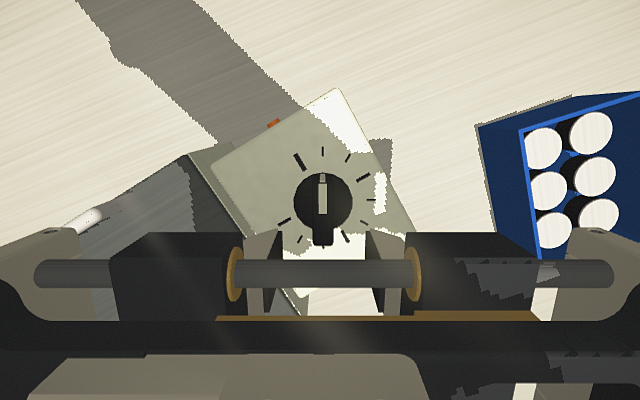

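The bar is vertical in the image, with the pointer one tick clockwise of the thick off tick at (299,161), so position 1 is confirmed. I'll descend and grip.

```bash
python3 -m handwheel '[{"tx":0.1,"ty":-0.1,"tz":3,"wx":0,"wy":0,"wz":-0.2,"claw":0.5},{"tx":0.1,"ty":-0.1,"tz":6,"wx":0,"wy":0,"wz":-0.2,"claw":0.5},{"tx":0.1,"ty":-0.1,"tz":7.8,"wx":0,"wy":0,"wz":-0.2,"claw":0.5},{"tx":0.1,"ty":-0.1,"tz":7.8,"wx":0,"wy":0,"wz":-0.2,"claw":0.5},{"tx":0.1,"ty":-0.1,"tz":7.8,"wx":0,"wy":0,"wz":-0.2,"claw":0.3},{"tx":0.1,"ty":-0.1,"tz":7.8,"wx":0,"wy":0,"wz":-0.2,"claw":0.1},{"tx":0.1,"ty":-0.1,"tz":7.8,"wx":0,"wy":0,"wz":-0.2,"claw":0},{"tx":0.1,"ty":-0.1,"tz":7.8,"wx":0,"wy":0,"wz":-0.2,"claw":0},{"tx":0.1,"ty":-0.1,"tz":7.8,"wx":0,"wy":0,"wz":-0.2,"claw":0}]' 20; python3 -c "
from h import *
st()"
```

```text
clock: 25.03
position: [0.5108, 0.2558, 0.1353]
ee_rot: [0.555, 3.091, 0.002]
force: [-2.8, -10.6, 8.2]
width: 0.186
clk 25.03 pos [0.5108 0.2558 0.1353] rv [5.550e-01 3.091e+00 2.000e-03] F [ -2.8 -10.6   8.2] T [-2.73  0.84 -0.  ] w 0.186 q [-0.77  0.46  0.3   1.85 -0.18  0.85  0.83]
```

```bash
python3 -m handwheel '[{"tx":0,"ty":-0.1,"tz":0,"wx":0,"wy":0,"wz":5,"claw":0},{"tx":0,"ty":-0.1,"tz":0,"wx":0,"wy":0,"wz":12,"claw":0},{"tx":0,"ty":-0.1,"tz":0,"wx":0,"wy":0,"wz":19,"claw":0},{"tx":0,"ty":-0.1,"tz":0,"wx":0,"wy":0,"wz":26,"claw":0},{"tx":0,"ty":-0.1,"tz":0,"wx":0,"wy":0,"wz":33,"claw":0},{"tx":0,"ty":-0.1,"tz":0,"wx":0,"wy":0,"wz":40,"claw":0},{"tx":0,"ty":-0.1,"tz":0,"wx":0,"wy":0,"wz":47,"claw":0},{"tx":0,"ty":-0.1,"tz":0,"wx":0,"wy":0,"wz":54,"claw":0},{"tx":0,"ty":-0.1,"tz":0,"wx":0,"wy":0,"wz":60,"claw":0},{"tx":0,"ty":-0.1,"tz":0,"wx":0,"wy":0,"wz":60,"claw":0}]' 20; python3 -c "
from h import *
s=st(); y=R.from_rotvec(s['ee_rot']).as_matrix()[:,1]; a=np.degrees(np.arctan2(y[1],y[0])); print('jaw',a,'dial deg', (180-(a+90-9.6)))"
```

```text
clock: 25.87
position: [0.5109, 0.2553, 0.1353]
ee_rot: [2.032, 2.394, 0.004]
force: [0.8, 0.9, 3.3]
width: 0.173
clk 25.87 pos [0.5109 0.2553 0.1353] rv [2.032 2.394 0.004] F [0.8 0.9 3.3] T [-0.07 -0.22 -0.01] w 0.173 q [-0.97  0.5   0.58  1.87 -0.35  0.87 -0.05]
jaw 9.351008001990825 dial deg 90.24899199800917
```

Dial at 90° (position 3) with low forces. 90° more to go.

```bash
python3 -m handwheel '[{"tx":0,"ty":0,"tz":0,"wx":0,"wy":0,"wz":6,"claw":0},{"tx":0,"ty":0,"tz":0,"wx":0,"wy":0,"wz":13,"claw":0},{"tx":0,"ty":0,"tz":0,"wx":0,"wy":0,"wz":20,"claw":0},{"tx":0,"ty":0,"tz":0,"wx":0,"wy":0,"wz":27,"claw":0},{"tx":0,"ty":0,"tz":0,"wx":0,"wy":0,"wz":34,"claw":0},{"tx":0,"ty":0,"tz":0,"wx":0,"wy":0,"wz":41,"claw":0},{"tx":0,"ty":0,"tz":0,"wx":0,"wy":0,"wz":48,"claw":0},{"tx":0,"ty":0,"tz":0,"wx":0,"wy":0,"wz":55,"claw":0},{"tx":0,"ty":0,"tz":0,"wx":0,"wy":0,"wz":60,"claw":0},{"tx":0,"ty":0,"tz":0,"wx":0,"wy":0,"wz":60,"claw":0}]' 20
cat > dj.py <<'E'
from h import *
s=st(); y=R.from_rotvec(s['ee_rot']).as_matrix()[:,1]; a=np.degrees(np.arctan2(y[1],y[0])); print('jaw',a,'dial deg', (180-(a+90-9.6)))
E
python3 dj.py
```

```text
clock: 26.7
position: [0.5113, 0.2551, 0.1353]
ee_rot: [2.957, 1.061, 0.005]
force: [2.2, -0.5, 5.7]
width: 0.174
clk 26.7 pos [0.5113 0.2551 0.1353] rv [2.957 1.061 0.005] F [ 2.2 -0.5  5.7] T [-0.11 -0.31 -0.04] w 0.174 q [-1.15  0.58  0.88  1.88 -0.55  0.94 -0.89]
jaw -50.51437665150568 dial deg 150.11437665150567
```

```bash
python3 -m handwheel '[{"tx":0,"ty":0,"tz":0,"wx":0,"wy":0,"wz":6,"claw":0},{"tx":0,"ty":0,"tz":0,"wx":0,"wy":0,"wz":13,"claw":0},{"tx":0,"ty":0,"tz":0,"wx":0,"wy":0,"wz":20,"claw":0},{"tx":0,"ty":0,"tz":0,"wx":0,"wy":0,"wz":26,"claw":0},{"tx":0,"ty":0,"tz":0,"wx":0,"wy":0,"wz":30,"claw":0},{"tx":0,"ty":0,"tz":0,"wx":0,"wy":0,"wz":30,"claw":0},{"tx":0,"ty":0,"tz":0,"wx":0,"wy":0,"wz":30,"claw":0}]' 20; python3 dj.py
```

```text
clock: 27.28
position: [0.5114, 0.2549, 0.1353]
ee_rot: [-3.13, -0.268, -0.004]
force: [2.9, -0.7, 4.9]
width: 0.171
clk 27.28 pos [0.5114 0.2549 0.1353] rv [-3.13  -0.268 -0.004] F [ 2.9 -0.7  4.9] T [-0.2  -0.37  0.01] w 0.171 q [-1.22  0.65  1.02  1.89 -0.66  0.99 -1.3 ]
jaw -80.20992071453452 dial deg 179.8099207145345
```

```bash
python3 -m handwheel '[{"tx":0,"ty":0,"tz":0,"wx":0,"wy":0,"wz":0,"claw":0.25},{"tx":0,"ty":0,"tz":0,"wx":0,"wy":0,"wz":0,"claw":0.45},{"tx":0,"ty":0,"tz":0,"wx":0,"wy":0,"wz":0,"claw":0.5},{"tx":0,"ty":0,"tz":-2,"wx":0,"wy":0,"wz":0,"claw":0.5},{"tx":0,"ty":0,"tz":-5,"wx":0,"wy":0,"wz":0,"claw":0.5},{"tx":0,"ty":0,"tz":-9,"wx":0,"wy":0,"wz":0,"claw":0.5},{"tx":0,"ty":0,"tz":-13,"wx":0,"wy":0,"wz":0,"claw":0.5},{"tx":0,"ty":0,"tz":-14,"wx":0,"wy":0,"wz":0,"claw":0.5},{"tx":0,"ty":0,"tz":-14,"wx":0,"wy":0,"wz":0,"claw":0.5}]' 20
python3 - <<'E'
from h import *
st();s=sensors.observe();im,d=vision.get_image('wrist');cv2.imwrite('pics/w12.png',im);c=cam('wrist',s)
P=cloud('wrist',d,c); p=w2w(0,.175,.145)
m=(P[...,2]>.138)&(P[...,2]<.155)&(np.hypot(P[...,0]-p[0],P[...,1]-p[1])<.04)&(d>.1); q=P[m]; print(m.sum(),q.mean(0))
print(cv2.minAreaRect((q[:,:2]*1000).astype(np.float32)))
g=cv2.cvtColor(im,cv2.COLOR_BGR2GRAY); mw=m&(g>110); v=P[mw].mean(0)-q.mean(0); print('pointer warmer deg',np.degrees(np.arctan2(v[1],v[0])-YAW), mw.sum())
for n in('side','top'):
  im,d=vision.get_image(n);cv2.imwrite(f'pics/{n}12.png',im)
E
```

```text
clock: 28.03
position: [0.5115, 0.2549, 0.2774]
ee_rot: [-3.128, -0.266, -0.007]
force: [-0.3, 0.6, -0.8]
width: 0.498
clk 28.03 pos [0.5115 0.2549 0.2774] rv [-3.128 -0.266 -0.007] F [-0.3  0.6 -0.8] T [-0.04  0.13 -0.06] w 0.498 q [-1.32  0.51  1.17  1.72 -0.49  1.25 -1.44]
873 [0.51158976 0.25421103 0.1442454 ]
((510.9306335449219, 254.07614135742188), (50.03493881225586, 15.368745803833008), 9.794758796691895)
pointer warmer deg 2.0525159947333838 146
```

View pics/w12.png

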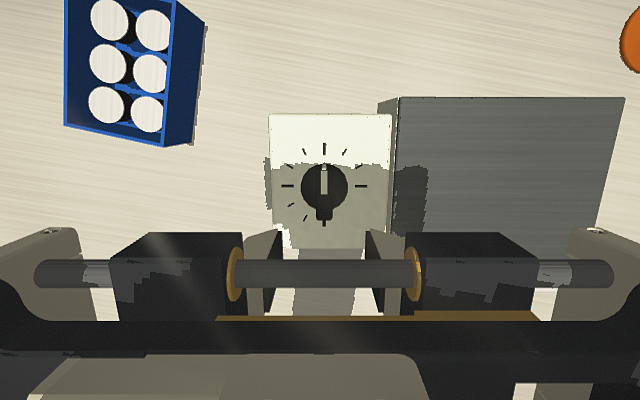

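View pics/side12.png

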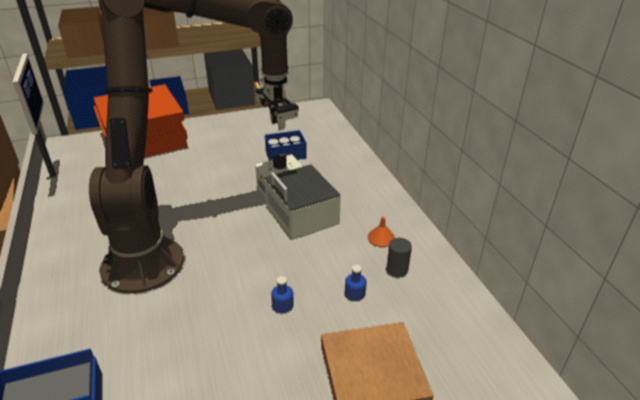

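View pics/top12.png

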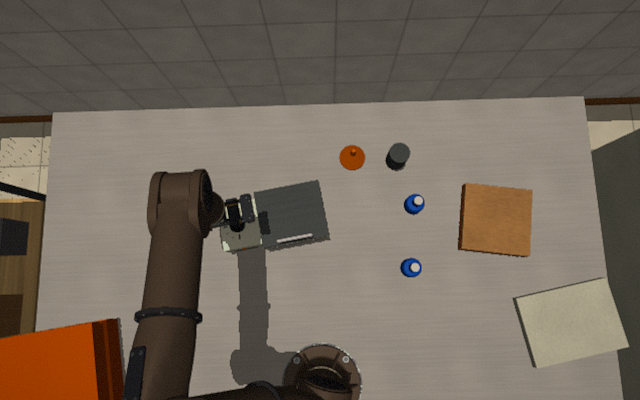

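The dial pointer is on the +x long tick, at wrist (324,147), with the bar 0.2° from exact. The lid is shut, the gripper is clear of everything, and no yellow bottle is left on the counter. Handing in.

```bash
python3 -c "
from h import *
print(arm.sign_off()); st()"
```

```text
the job is handed in; nothing more can be done
None
the job is handed in; nothing more can be done
```

I finished the job and handed it in at about 28 s on the robot's clock. `sign_off` gives no verdict.

**What I did:** I lifted the lid by its bar until it rested on its stop. I stood the two yellow bottles that were present upright in the well and closed the lid by its bar. Only then did I turn the dial five clicks clockwise, from position 1 to position 6.

**Last checks:**
- **Bottles:** the last look before closing showed both upright in the well. No camera can see them with the lid shut.
- **Lid:** its top measured flat at z = 0.123 m just before I turned the dial. The last side and top pictures show it shut.
- **Dial:** the bar lies 0.2° from position 6. The separate pointer estimate read 2° off, and both are well within the limit.
- **Other things:** the pizza box, funnel, shaker, dip bin and blue look-alikes show no visible shift in the last pictures. The gripper was clear of everything.

**Disagreements:**
- **Dial start:** I first read the dial as position 2 from an angled picture. The depth measurement and the view from straight above showed position 1, and I turned it from there.
- **Handle radius:** while I moved the lid, the gripped bar measured 180–186 mm from the hinge instead of the nominal 179 mm. I put this down to the bar sitting slightly off in the jaws. The wrist readings I took then stayed below about 25 N.

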